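# Clamp a glass strip in the strut jig

### The job

Clear the aluminium offcuts from the jig's rubber bed into the scrap tray, then lay the glass strip gently and squarely on the bed, edges matching, and let go of it only once it is down. Then fasten it with every clip in the rack: put each clip's hammer head down through the strut's slot beside the glass and turn it a quarter turn, so that the head catches under both lips and the toe reaches out over the glass, its plate resting flat on the strut. Never bang or press on the glass, and leave the other things on the bench alone.

Things in the scene. Friction and masses are not known exactly. Their poses are not given: they have to be found in the camera images.
- jig: Fixed holding jig. Origin: bench level, under the middle of its strut; y along the strut, +x from the strut to the glass bed. Strut: steel channel 41 mm wide, 41 mm high, 320 mm long, ends closed by 4 mm black caps, open upward through a slot 22 mm wide along its middle. Lips beside the slot 4 mm thick; the space below them is 36 mm wide and 34 mm deep.
- slot_mid (a point): Middle of the strut's slot, level with the top of the lips (41 mm above the bench); axes as the jig's.
- bed_top (a point): Centre of the bed's top face, 69 mm from the slot_mid point along the jig's +x, 32 mm above the bench. The bed is black rubber on plywood, 90 mm (x) x 260 mm (y), just the size of the glass; its edge is 3.5 mm from the strut, which rises 9 mm above it. Axes as the jig's.
- rack: Fixed wooden rack, 290 x 60 mm, 30 mm high, with a 20 mm wide groove along its x axis in which the clips hang by their plates, 64 mm apart, toes to the rack's +x. Origin: centre of the underside. It stands at one side of the bench, left or right, the glass stand at the other.
- stand: Fixed low stand with a grey felt top, 230 x 80 mm, 20 mm high, on which the glass lies at the start, its length along the stand's x. Origin: centre of the underside.
- bin: Fixed dark steel scrap tray, open on top, 120 mm (x) x 200 mm (y) outside, 45 mm high, walls and floor about 4 mm. Origin: centre of the underside.
- glass: Glass strip 90 mm (x) x 260 mm (y) x 6 mm, 0.4 kg or so, with a bonded aluminium pull on its middle: an upright block 14 mm (x) x 60 mm (y) whose top is 40 mm above the glass's underside (it rises 34 mm above the glass). Origin: centre of the underside; z up. Either way round is the same.
- clip0: Hammer-head strut clip, 0.12 kg, one of four alike (3 or 4 are present). Origin: on its axis, underside of its plate; z up. Steel plate z 0 to 5 mm, 32 mm wide (y), from x = -15 to +36 mm: its toe. Black wing to hold, 12 mm thick (y) x 36 mm (x), z 5 to 45 mm. Below: a 12 mm shank, then the hammer head, 30 mm (x) x 16 mm (y), z -15 to -7 mm; with the plate on the lips it hangs 3 mm under them.
- toe0 (a point): Tip of clip0's toe, underside of the plate, 36 mm from the clip's axis. Wing, toe and hammer head all point along the clip's x.
- clip1: Hammer-head strut clip, 0.12 kg, one of four alike (3 or 4 are present). Origin: on its axis, underside of its plate; z up. Steel plate z 0 to 5 mm, 32 mm wide (y), from x = -15 to +36 mm: its toe. Black wing to hold, 12 mm thick (y) x 36 mm (x), z 5 to 45 mm. Below: a 12 mm shank, then the hammer head, 30 mm (x) x 16 mm (y), z -15 to -7 mm; with the plate on the lips it hangs 3 mm under them.
- toe1 (a point): Tip of clip1's toe, underside of the plate, 36 mm from the clip's axis. Wing, toe and hammer head all point along the clip's x.
- clip2: Hammer-head strut clip, 0.12 kg, one of four alike (3 or 4 are present). Origin: on its axis, underside of its plate; z up. Steel plate z 0 to 5 mm, 32 mm wide (y), from x = -15 to +36 mm: its toe. Black wing to hold, 12 mm thick (y) x 36 mm (x), z 5 to 45 mm. Below: a 12 mm shank, then the hammer head, 30 mm (x) x 16 mm (y), z -15 to -7 mm; with the plate on the lips it hangs 3 mm under them.
- toe2 (a point): Tip of clip2's toe, underside of the plate, 36 mm from the clip's axis. Wing, toe and hammer head all point along the clip's x.
- clip3: Hammer-head strut clip, 0.12 kg, one of four alike (3 or 4 are present). Origin: on its axis, underside of its plate; z up. Steel plate z 0 to 5 mm, 32 mm wide (y), from x = -15 to +36 mm: its toe. Black wing to hold, 12 mm thick (y) x 36 mm (x), z 5 to 45 mm. Below: a 12 mm shank, then the hammer head, 30 mm (x) x 16 mm (y), z -15 to -7 mm; with the plate on the lips it hangs 3 mm under them.
- toe3 (a point): Tip of clip3's toe, underside of the plate, 36 mm from the clip's axis. Wing, toe and hammer head all point along the clip's x.
- offcut0: Offcut of aluminium box section, 50 mm (x) x 25 mm (y) x 25 mm, 0.06 kg; 2 or 3 of the three are present, lying on the rubber bed at the start. Origin: centre of the underside as it lies at the start.
- offcut1: Offcut of aluminium box section, 50 mm (x) x 25 mm (y) x 25 mm, 0.06 kg; 2 or 3 of the three are present, lying on the rubber bed at the start. Origin: centre of the underside as it lies at the start.
- offcut2: Offcut of aluminium box section, 50 mm (x) x 25 mm (y) x 25 mm, 0.06 kg; 2 or 3 of the three are present, lying on the rubber bed at the start. Origin: centre of the underside as it lies at the start.
- tape: Roll of tape, 60 mm across, 22 mm high; not part of the job, leave it alone. Origin: on its underside.
- sealer: Grey can, 44 mm across, 100 mm high; not part of the job, leave it alone. Origin: on its underside.
- driver: Screwdriver lying down; not part of the job, leave it alone. Origin: on its underside.
- spanner: Spanner lying down; not part of the job, leave it alone. Origin: on its underside.
- mug: White mug, 72 mm across, 85 mm high; not part of the job, leave it alone. Origin: on its underside.
- screwbox: Small cardboard box, 50 x 70 x 35 mm; not part of the job, leave it alone. Origin: on its underside.

How it is judged:
By the outcome, as a careful person would: the job done as asked, in the order asked, and still so for the second after the job is handed in, with the robot touching nothing.
Of clip0, clip1, clip2, clip3 only 3 to 4 are there at a start; the rules pass over those that are not, and their reading is None.
Of offcut0, offcut1, offcut2 only 2 to 3 are there at a start; the rules pass over those that are not, and their reading is None.
At some moment in a run one of offcut0, offcut1, offcut2 may be knocked a few centimetres aside while the robot is not near it.
It also fails if it takes over 210 s, if anything falls off the work surface, if the arm or the gripper's body presses on something with over 40 N, if the wrist force passes 120 N, or if a joint passes its speed limit or range.

### The arm

A 6-joint arm with a two-finger parallel gripper is mounted at the origin on the work surface. World frame = base frame: x ahead of the robot, y to its left, z up, the work surface at z = 0. Lengths are in m, angles in degrees, forces in N, time in s.
With the tool pointing down it reaches from about 0.25 to 0.725 m from the base axis. Payload 9.7 kg.
Tool frame: the origin (TCP) lies at the very end of the fingers, on their centre line; the grasp point (between the pads) lies 19 mm behind it (bot.hold_point_z is the distance from the TCP to the grasp point, in m); z points along the fingers, y is the line along which they close (so a half turn about z gives the same grasp; the last joint's range is limited). The gripper opens to 85 mm and grips with 20 to 120 N. Pads are 22 mm wide; open, the fingers measure 114 mm over their backs; the gripper's body (76 mm by 85 mm) begins 54 mm behind the grasp point. The pads swing forward as they close: fully open they stand 13 mm farther back than shut.
Start: joints at [73.969, 4.979, 10.078, 95.1, 0, 90], TCP at [0.152, 0.529, 0.231] pointing down, gripper open.
Joint ranges: [-179.16, 179.16], [-48.56, 103.87], [-65.8, 70.77], [-126.05, 130.52], [-82.76, 87.17], [-180, 180]. Speed limits (degrees/s): [127.2, 127.2, 147.25, 180, 180, 180].

### API

Orientations are given as [roll, pitch, yaw] about the fixed x, y, z axes, in that order (R = Rz(yaw) Ry(pitch) Rx(roll)).
In Python, from workcell import bot gives the robot as it stands.
- The arm moves only by the tool play_rows, never from a script. Its argument "targets" is a list of rows, each an object with "grip": the closure in counts, from 0 (fully open) to 255 (shut); "linear": the shift along the world's x, y, z in cm, a list of three; "delta_rot": the turn, a rotation vector about the world's x, y, z in rad, a list of three. A call has 1 to 10 rows; each row is the pose to reach, as a shift and turn from the pose commanded when the call began; what a row does not reach only later rows make up. A row lasts 1/10 s, in which the tool goes at most 50 mm and 8.59 degrees, less where a joint would pass 70% of its speed; a pose out of reach is approached as far as the arm can. A call with a gripper value outside its range is refused whole. The fingers move at their own pace and stop on an object; "force" is the grip in N (left out, the last holds). Time passes only in rows, so rows that repeat a pose let the fingers close. It gives the time, the measured TCP pose, the force, the opening and the grip force at its end, in the units of the state.
- bot.get_obs(): the state, without advancing time (a new reading comes with each control period).
- bot.camera(name): name is "side" or "top"; returns a dict with "color" (384x512x3 uint8, red, green, blue), "range_z" (384x512 float32, m along the optical axis (not along the pixel's ray), 0 where there is no reading), "fov_y" (degrees; the focal length in pixels is half the picture's height over the tangent of half this angle, whatever the lens; pixels are square), "cx", "cy" (the principal point, pixels), "world_to_cam" (4x4, takes a point from world to camera coordinates). Camera axes: x right, y up, looking along -z (the intrinsics and any distortion apply to the point x, -y, -z); pixel columns grow to the right and rows downward; lengths in m; the calibration is good to about 2 mm. A picture is of the moment at which its call begins.
- bot.job_done(): hands the job in; it is judged then, once.
Trained networks look in a picture, given as the dict that the camera call returned (one of the last four; its "shot" number tells which), for a name from the list of things; names that differ only in an ending like _2 or _b are one class to them, and where a whole thing is asked for, a point or a joint stands for the part that bears it (a point fixed in the world has none). Each returns a list of dicts, best first, with "conf" (0 to 1); they miss things now and then, are a little off and sometimes report something else, mostly with a low value. They report only what shows in the picture. A call takes as long as a camera call.
- bot.search_frame(picture, target): "box" ([left, top, right, bottom] in pixels, round what is visible of it).
- bot.trace(picture, target): "pixels" (384x512 bool, what is visible of it) and "box" ([left, top, right, bottom] in pixels, round what is visible of it).
- bot.pinpoint(picture, target): "pixel" ([column, row] in pixels: a listed point, or the origin of a listed thing).
The state is a dict: "time": time; "q": joint angles; "qd": joint speeds; "joint_efforts": joint torques, N m; "ee_pos": TCP position; "tcp_rot": TCP orientation; "wrist_force": force on the tool from outside, world axes, zero at the start; "torque": the same for the moment, N m; "opening": finger opening in m; "grasp_force": force on a finger pad.
Only numpy, scipy, OpenCV 4.12 (cv2) and the standard library are available. Lean on these libraries where they do the work, as an engineer would, in place of code of your own. Each camera call takes 0.05 s, during which the arm holds its last target. There are 200 camera calls.

## Working session

There is one attempt and no reset: what is moved stays moved. The work goes in short steps, Python scripts to look and compute and a tool call to move; the robot and the scene stay as the last step left them, time stands still between calls to the robot, and variables do not carry over. Pictures are saved under pics/ and viewed, at most 14 in all, crops included, and the job is handed in when it is done.

Besides the shell and the picture viewer there is one more tool, called after "Call:" by a JSON object that holds its "name" and its "arguments", one argument or row to a line. play_rows: Moves the arm, as the interface text tells. Its arguments: {"type":"object","properties":{"targets":{"type":"array","items":{"type":"object","properties":{"grip":{"type":"number"},"linear":{"type":"array","items":{"type":"number"}},"delta_rot":{"type":"array","items":{"type":"number"}}}}},"force":{"type":"number"}},"required":["targets"]}

```bash
ls; mkdir -p pics
python3 - <<'E'
from workcell import bot
import cv2,numpy as np
print(bot.get_obs(), bot.hold_point_z)
for n in("top","side"):
    p=bot.camera(n); cv2.imwrite(f"pics/{n}0.png",cv2.cvtColor(p["color"],cv2.COLOR_RGB2BGR))
    print({k:v for k,v in p.items() if k not in("color","range_z")})
E
```

```text
pics
{'time': 0.0, 'q': array([ 7.39661978e+01,  5.01165288e+00,  1.00339128e+01,  9.51013700e+01,
       -4.70621049e-04,  8.99991606e+01]), 'qd': array([-0.03721811, -0.05610167, -0.0600376 ,  0.0124233 ,  0.03483633,
       -0.0589268 ]), 'joint_efforts': array([-7.84336316e-04, -5.20379233e+01,  4.64814019e+01,  1.56145217e-02,
       -4.10439554e-05,  1.09933033e-06]), 'ee_pos': array([0.15184684, 0.52836771, 0.23057294]), 'tcp_rot': array([-1.79920890e+02,  4.69461638e-04,  1.63967038e+02]), 'wrist_force': array([-0.63576374,  0.2618164 ,  0.54088872]), 'torque': array([ 0.02832147,  0.02652934, -0.02005384]), 'grasp_force': 0.0, 'opening': 0.0854500342713277} 0.0187
{'fov_y': 54.50620107519281, 'cx': 249.51995363206618, 'cy': 186.29583491771638, 'world_to_cam': array([[-9.47180490e-04, -9.99999044e-01, -1.00729798e-03,
        -4.66164253e-02],
       [ 9.93009912e-01, -1.05944821e-03,  1.18026233e-01,
        -5.72593565e-01],
       [-1.18027188e-01, -8.88464729e-04,  9.93009967e-01,
        -9.93958170e-01],
       [ 0.00000000e+00,  0.00000000e+00,  0.00000000e+00,
         1.00000000e+00]]), 'shot': 1}
{'fov_y': 52.266301960265956, 'cx': 255.3834166117481, 'cy': 182.81982741544493, 'world_to_cam': array([[-0.87752317, -0.47916659,  0.01877396,  0.47715286],
       [ 0.34064492, -0.5953296 ,  0.72769754, -0.26382008],
       [-0.33751165,  0.6449667 ,  0.68564118, -0.81407108],
       [ 0.        ,  0.        ,  0.        ,  1.        ]]), 'shot': 2}
```

View pics/top0.png

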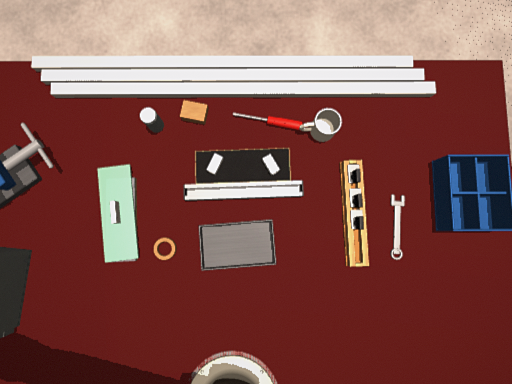

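View pics/side0.png

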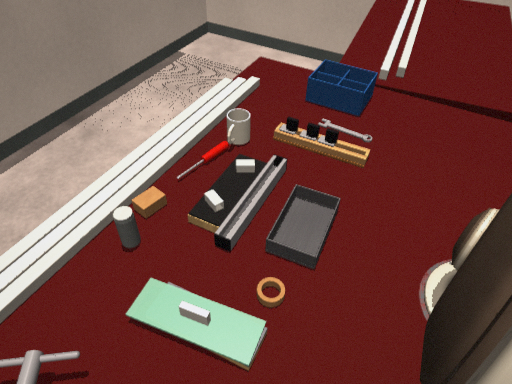

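Top view: bed at (243,165) with two white offcuts at (214,163) and (271,163), strut at (243,190), tray at (237,245), glass on its stand at (118,213), and rack at (355,213) with three clips. The side view agrees.

```bash
cat > h.py <<'E'
from workcell import bot
import numpy as np, cv2
from scipy.optimize import least_squares
def K(p):
    f=192/np.tan(np.radians(p["fov_y"]/2)); return f,p["cx"],p["cy"]
def cloud(p):
    f,cx,cy=K(p); v,u=np.mgrid[0:384,0:512]; d=p["range_z"]
    c=np.stack([(u-cx)/f*d,-(v-cy)/f*d,-d,np.ones_like(d)],-1)
    return (c@np.linalg.inv(p["world_to_cam"]).T)[...,:3]
def proj(p,X):
    f,cx,cy=K(p); X=np.atleast_2d(X); c=X@p["world_to_cam"][:3,:3].T+p["world_to_cam"][:3,3]
    return np.stack([cx+f*c[:,0]/-c[:,2],cy-f*c[:,1]/-c[:,2]],-1)
def atz(p,uv,z):
    f,cx,cy=K(p); W=np.linalg.inv(p["world_to_cam"]); r=W[:3,:3]@[(uv[0]-cx)/f,-(uv[1]-cy)/f,-1]
    return W[:3,3]+r*(z-W[2,3])/r[2]
def tri(ps,uvs):
    return least_squares(lambda X:np.concatenate([proj(p,X)[0]-uv for p,uv in zip(ps,uvs)]),[.5,0,.03])
def rect(P):
    (c,s,a)=cv2.minAreaRect((P[:,:2]*1000).astype(np.float32))
    return np.round(c,1),np.round(s,1),round(a,1)
E
python3 - <<'E'
from h import *
t,s=bot.camera("top"),bot.camera("side"); C={0:cloud(t),1:cloud(s)}
for n in "slot_mid bed_top jig rack stand bin glass clip0 toe0 offcut0".split():
    for i,p in enumerate((t,s)):
        for r in bot.pinpoint(p,n)[:5]:
            if r["conf"]>.2: print(n,i,"pix",np.round(r["pixel"],1),round(r["conf"],2), np.round(atz(p,r["pixel"],{"slot_mid":.041,"bed_top":.032,"glass":.02,"clip0":.03,"toe0":.03,"offcut0":.032}.get(n,0))*1000,1))
for n in "glass bin rack offcut0 clip0 mug driver tape sealer spanner screwbox".split():
    for i,p in enumerate((t,s)):
        for r in bot.trace(p,n)[:4]:
            m=r["pixels"]
            if r["conf"]<.3 or m.sum()<8: continue
            P=C[i][m]; z=P[:,2]; print(n,i,round(r["conf"],2),"box",np.round(r["box"]),"z",np.round(np.percentile(z,[5,25,50,75,95])*1000,1),"rect",rect(P))
E
```

```text
slot_mid 0 pix [244.9 190.1] 0.96 [561.2 -34.6  41. ]
slot_mid 1 pix [317.  147.2] 0.59 [ 495.5 -283.2   41. ]
bed_top 0 pix [243.4 164.9] 0.85 [632.7 -30.2  32. ]
bed_top 0 pix [353.4 162.7] 0.35 [ 638.6 -336.3   32. ]
bed_top 1 pix [226.5 182.9] 0.77 [648.9 -32.4  32. ]
jig 0 pix [242.5 190.6] 0.97 [564.3 -27.2   0. ]
jig 0 pix [237.5 244.2] 0.3 [413.5 -13.4   0. ]
jig 1 pix [250.7 203.4] 0.62 [571.7 -25.6   0. ]
rack 0 pix [265.8 119.7] 0.74 [771.7 -94.7   0. ]
rack 0 pix [353.4 213.9] 0.63 [ 497.8 -340.4    0. ]
rack 1 pix [317.8 147.8] 0.71 [ 507.5 -333.2    0. ]
rack 1 pix [329. 142.] 0.35 [ 488.1 -378.1    0. ]
stand 0 pix [120.7 219.2] 0.58 [483.5 316.3   0. ]
stand 1 pix [237.  135.4] 0.7 [ 754.1 -263.8    0. ]
bin 0 pix [237.4 243.7] 0.76 [414.9 -13.1   0. ]
bin 0 pix [193.3 111.5] 0.45 [796.6 116.7   0. ]
bin 1 pix [302.9 228. ] 0.97 [418.9 -16.1   0. ]
glass 0 pix [117.3 212.4] 0.74 [501.7 319.5  20. ]
glass 0 pix [214.7 164. ] 0.63 [637.5  50.8  20. ]
glass 1 pix [194.  318.1] 0.93 [508.  317.4  20. ]
clip0 0 pix [354.2 222.9] 0.79 [ 471.9 -333.4   30. ]
clip0 0 pix [353
[... 5372 characters left out ...]
.6] rect (array([629.4,  55.5]), array([404.5,  79.4]), 19.1)
spanner 1 0.59 box [320. 116. 372. 142.] z [1.2 4.9 6.5 8.  9.6] rect (array([315.8,  37.5]), array([ 160.8, 1118.6]), 16.5)
screwbox 0 0.7 box [134. 178. 134. 207.] z [ 2.4 12.  19.4 21.9 24. ] rect (array([562.1, 277.1]), array([74.3,  7.5]), 3.0)
screwbox 0 0.59 box [178. 101. 207. 123.] z [14.8 33.7 36.  37.5 39.6] rect (array([646.2,  24.5]), array([408. ,  81.5]), 31.7)
screwbox 1 0.78 box [135. 188. 167. 216.] z [ 6.8 21.6 34.3 35.9 37.5] rect (array([512.4, 327.9]), array([ 81.2, 769.9]), 52.0)
screwbox 1 0.45 box [300. 123. 321. 144.] z [25.7 36.1 48.4 64.5 75. ] rect (array([416.9,  76.5]), array([  54.2, 1101.4]), 16.6)
```

```bash
cat >> h.py <<'E'
ROI={ # xlo,xhi,ylo,yhi,zlo,zhi (m)
"glass":(.35,.66,.24,.40,.0225,.034),"pull":(.40,.60,.27,.37,.048,.068),
"strut":(.53,.60,-.20,.14,.0375,.048),"bed":(.58,.70,-.18,.12,.027,.038),
"off":(.58,.70,-.18,.12,.052,.064),"rack":(.33,.67,-.40,-.27,.026,.0335),"plates":(.33,.67,-.40,-.27,.0335,.040),
"wings":(.33,.67,-.40,-.27,.066,.085),"bin":(.30,.50,-.14,.11,.038,.052)}
def blobs(P,minpts=15,res=.002,gap=5):
    ij=((P[:,:2]-P[:,:2].min(0))/res).astype(int)+gap
    im=np.zeros(ij.max(0)+gap+1,np.uint8); im[ij[:,0],ij[:,1]]=1
    im=cv2.dilate(im,np.ones((gap,gap),np.uint8)); n,l=cv2.connectedComponents(im)
    lab=l[ij[:,0],ij[:,1]]
    return [P[lab==k] for k in range(1,n) if (lab==k).sum()>=minpts]
def meas(p,name,gap=5,minpts=15):
    P=cloud(p).reshape(-1,3); P=P[p["range_z"].ravel()>.1]; a=ROI[name]
    for k in range(3): P=P[(P[:,k]>a[2*k])&(P[:,k]<a[2*k+1])]
    if len(P)==0: return []
    return [(len(b),rect(b),np.round(b.mean(0)*1000,1)) for b in blobs(P,minpts,gap=gap)]
E
python3 - <<'E'
from h import *
t,s=bot.camera("top"),bot.camera("side")
for n in ROI:
    for i,p in enumerate((t,s)):
        for m in meas(p,n): print(n,i,m[0],"c",*m[1],"mean",m[2])
for i,p in enumerate((t,s)):
    P=cloud(p).reshape(-1,3);m=(abs(P[:,0]-.45)<.1)&(abs(P[:,1]+.2)<.06);print("bench z",np.median(P[m,2])*1000)
    m=(abs(P[:,0]-.63)<.1)&(abs(P[:,1]+.03)<.11)&(P[:,2]<.038)&(P[:,2]>.027);print("bed z",np.median(P[m,2])*1000)
E
```

```text
glass 0 2958 c [500.  313.8] [264.6  98.6] 7.0 mean [499.2 315.6  27.7]
glass 1 5510 c [502.6 314.6] [265.8  95.9] 6.8 mean [497.6 319.3  26.4]
pull 0 159 c [501.1 317.3] [59.4 16. ] 7.1 mean [501.1 315.6  59.8]
pull 1 311 c [504.2 317.2] [60.  15.3] 7.7 mean [502.9 318.6  58.4]
strut 0 896 c [566.8 -29.2] [ 51.6 328.7] 1.9 mean [561.8 -28.8  42.5]
strut 1 844 c [564.8 -30.3] [ 43.6 331. ] 1.9 mean [563.8 -10.5  41.2]
bed 0 2697 c [628.2 -30.2] [ 99.5 270. ] 1.9 mean [629.4 -27.2  33.4]
bed 1 1977 c [634.2 -27.4] [ 91.2 265.1] 1.4 mean [630.8  -7.7  32.6]
off 0 174 c [ 631.1 -104.3] [50.  25.3] 30.1 mean [ 630.7 -104.2   58.4]
off 0 175 c [632.6  47.8] [25.  49.6] 64.6 mean [632.5  47.9  58.6]
off 1 150 c [ 633.8 -104.5] [48.9 29.5] 30.4 mean [ 633.5 -103.4   56.9]
off 1 174 c [635.8  47.6] [26.  53.6] 63.9 mean [635.1  49.1  57.2]
rack 0 954 c [ 501.4 -337.5] [290.   53.7] 1.9 mean [ 487.7 -336.2   30.8]
rack 1 588 c [ 504.2 -337.5] [289.7  57. ] 2.0 mean [ 481.7 -329.6   29.9]
rack 1 24 c [ 574.  -353.5] [25.7 16.9] 6.1 mean [ 578.8 -353.3   29.7]
plates 0 29 c [ 417.8 -357.3] [112
[... 400 characters left out ...]
12.8 -328.9   35.8]
wings 0 79 c [ 472.1 -338.6] [34.1 13.3] 0.2 mean [ 471.6 -337.3   75. ]
wings 0 74 c [ 530.  -337.3] [34.6 12.6] 2.8 mean [ 529.5 -336.3   75.1]
wings 0 74 c [ 597.  -334.4] [34.5 12.5] 1.7 mean [ 596.1 -333.5   74.7]
wings 1 61 c [ 474.4 -336.6] [35.5 13.6] 4.3 mean [ 474.  -335.8   72.6]
wings 1 56 c [ 533.1 -337.7] [34.9 14.9] 1.2 mean [ 532.2 -335.6   72.4]
wings 1 52 c [ 599.7 -335.9] [15.8 36.5] 85.4 mean [ 599.7 -333.6   72.7]
bin 0 403 c [414.3 -12.7] [120.  200.2] 4.5 mean [411.1  -9.2  45.7]
bin 1 555 c [417.5 -14.1] [120.3 204.6] 4.5 mean [416.8  -1.5  43.5]
bench z 1.4823451967334034
bed z 33.485524655864964
bench z 0.2298467774101698
bed z 32.618891932758245
```

Call:
{"name": "play_rows", "arguments": {
  "targets": [
    {"grip": 0,"linear": [4.5,-4.5,0],"delta_rot": [0,0,0]},
    {"grip": 0,"linear": [7.5,-7.5,0],"delta_rot": [0,0,0]},
    {"grip": 0,"linear": [10.5,-10.5,0],"delta_rot": [0,0,0]},
    {"grip": 0,"linear": [13.5,-13.5,0],"delta_rot": [0,0,-0.08]},
    {"grip": 0,"linear": [16.5,-16.5,-1],"delta_rot": [0,0,-0.08]},
    {"grip": 0,"linear": [19.5,-19.5,-2],"delta_rot": [0,0,-0.164]},
    {"grip": 0,"linear": [22.5,-22.5,-3],"delta_rot": [0,0,-0.164]},
    {"grip": 0,"linear": [25.5,-25.5,-4],"delta_rot": [0,0,-0.164]},
    {"grip": 0,"linear": [28.5,-28.5,-5],"delta_rot": [0,0,-0.164]},
    {"grip": 0,"linear": [28.5,-28.5,-5],"delta_rot": [0,0,-0.164]}
  ],
  "force": 40
}}

```text
time: 3.4
ee_pos: [0.439, 0.2402, 0.1797]
tcp_rot: [-179.9, -0.0, 154.3]
wrist_force: [0.3, -0.0, 0.4]
opening: 0.0855
grasp_force: 0.0
```

Call:
{"name": "play_rows", "arguments": {
  "targets": [
    {"grip": 0,"linear": [3,-3,-1],"delta_rot": [0,0,0]},
    {"grip": 0,"linear": [6,-6,-2],"delta_rot": [0,0,0]},
    {"grip": 0,"linear": [9,-9,-3],"delta_rot": [0,0,0]},
    {"grip": 0,"linear": [12,-12,-4],"delta_rot": [0,0,0]},
    {"grip": 0,"linear": [15,-15,-5],"delta_rot": [0,0,0]},
    {"grip": 0,"linear": [17.5,-17.5,-6],"delta_rot": [0,0,0]},
    {"grip": 0,"linear": [19.7,-19.6,-6],"delta_rot": [0,0,0]},
    {"grip": 0,"linear": [19.7,-19.6,-6],"delta_rot": [0,0,0]},
    {"grip": 0,"linear": [19.7,-19.6,-6],"delta_rot": [0,0,0]}
  ]
}}

```text
time: 4.3
ee_pos: [0.6339, 0.0476, 0.1209]
tcp_rot: [-180.0, -0.0, 154.5]
wrist_force: [-0.3, 1.1, -0.0]
opening: 0.0853
grasp_force: 0.0
```

Call:
{"name": "play_rows", "arguments": {
  "targets": [
    {"grip": 0,"linear": [0,0,-3],"delta_rot": [0,0,0]},
    {"grip": 0,"linear": [0,0,-6],"delta_rot": [0,0,0]},
    {"grip": 0,"linear": [0,0,-7.5],"delta_rot": [0,0,0]},
    {"grip": 0,"linear": [0,0,-8.5],"delta_rot": [0,0,0]},
    {"grip": 255,"linear": [0,0,-8.5],"delta_rot": [0,0,0]},
    {"grip": 255,"linear": [0,0,-8.5],"delta_rot": [0,0,0]},
    {"grip": 255,"linear": [0,0,-8.5],"delta_rot": [0,0,0]},
    {"grip": 255,"linear": [0,0,-8.5],"delta_rot": [0,0,0]},
    {"grip": 255,"linear": [0,0,-8.5],"delta_rot": [0,0,0]},
    {"grip": 255,"linear": [0,0,-8.5],"delta_rot": [0,0,0]}
  ],
  "force": 40
}}

```text
time: 5.3
ee_pos: [0.6346, 0.0476, 0.0375]
tcp_rot: [179.9, 0.1, 154.6]
wrist_force: [0.3, 0.8, 6.3]
opening: 0.0241
grasp_force: 41.1
```

Call:
{"name": "play_rows", "arguments": {
  "targets": [
    {"grip": 255,"linear": [0,0,0],"delta_rot": [0,0,0]},
    {"grip": 255,"linear": [0,0,2],"delta_rot": [0,0,0]},
    {"grip": 255,"linear": [0,0,5],"delta_rot": [0,0,0]},
    {"grip": 255,"linear": [0,0,8],"delta_rot": [0,0,0]}
  ]
}}

```text
time: 5.7
ee_pos: [0.6334, 0.0475, 0.1168]
tcp_rot: [-180.0, -0.1, 154.6]
wrist_force: [0.7, 0.3, -0.8]
opening: 0.0241
grasp_force: 40.3
```

Call:
{"name": "play_rows", "arguments": {
  "targets": [
    {"grip": 255,"linear": [-4,-0.3,0],"delta_rot": [0,0,0.1]},
    {"grip": 255,"linear": [-8,-0.6,0],"delta_rot": [0,0,0.2]},
    {"grip": 255,"linear": [-12,-0.9,0],"delta_rot": [0,0,0.3]},
    {"grip": 255,"linear": [-16,-1.2,0],"delta_rot": [0,0,0.4]},
    {"grip": 255,"linear": [-20,-1.5,0],"delta_rot": [0,0,0.523]},
    {"grip": 255,"linear": [-22.2,-1.6,-2],"delta_rot": [0,0,0.523]},
    {"grip": 255,"linear": [-22.2,-1.6,-5],"delta_rot": [0,0,0.523]},
    {"grip": 255,"linear": [-22.2,-1.6,-8],"delta_rot": [0,0,0.523]},
    {"grip": 255,"linear": [-22.2,-1.6,-9.6],"delta_rot": [0,0,0.523]},
    {"grip": 255,"linear": [-22.2,-1.6,-9.6],"delta_rot": [0,0,0.523]}
  ]
}}

```text
time: 6.7
ee_pos: [0.4102, 0.0315, 0.0183]
tcp_rot: [180.0, -0.2, -175.5]
wrist_force: [0.3, -0.8, -0.5]
opening: 0.0244
grasp_force: 40.3
```

Call:
{"name": "play_rows", "arguments": {
  "targets": [
    {"grip": 130,"linear": [0,0,0],"delta_rot": [0,0,0]},
    {"grip": 100,"linear": [0,0,0],"delta_rot": [0,0,0]},
    {"grip": 100,"linear": [0,0,0],"delta_rot": [0,0,0]},
    {"grip": 100,"linear": [0,0,3],"delta_rot": [0,0,0]},
    {"grip": 60,"linear": [0,0,7],"delta_rot": [0,0,0]},
    {"grip": 0,"linear": [0,0,11],"delta_rot": [0,0,0]},
    {"grip": 0,"linear": [0,0,11],"delta_rot": [0,0,0]}
  ]
}}

```text
time: 7.4
ee_pos: [0.4144, 0.0318, 0.1363]
tcp_rot: [-180.0, 0.5, -175.5]
wrist_force: [0.2, 0.6, -0.1]
opening: 0.0853
grasp_force: 0.0
```

Run:
```python
from h import *
t,s=bot.camera("top"),bot.camera("side")
for n in("off","glass","pull"):
    for i,p in enumerate((t,s)):
        for m in meas(p,n): print(n,i,m[0],"c",*m[1],"mean",m[2])
print(bot.get_obs()["q"],bot.get_obs()["ee_pos"],bot.get_obs()["tcp_rot"])
cv2.imwrite("pics/t1.png",cv2.cvtColor(t["color"],cv2.COLOR_RGB2BGR))
```

```text
off 0 176 c [ 630.6 -104.3] [49.9 25.7] 30.2 mean [ 630.7 -104.1   58.3]
off 1 149 c [ 634.  -105.2] [49.3 29.4] 30.9 mean [ 633.6 -103.5   56.9]
glass 0 2931 c [499.9 314.7] [264.2  98. ] 6.7 mean [500.  316.   27.7]
glass 1 5518 c [505.4 316. ] [261.3  93.9] 7.0 mean [497.6 319.3  26.5]
pull 0 157 c [501.1 316.9] [59.7 15.5] 7.5 mean [501.1 315.7  60.2]
pull 1 309 c [504. 317.] [60.  15.3] 6.8 mean [502.5 318.6  58.4]
[ 4.38986267e+00 -1.47978603e+01 -1.93524841e+01  8.52857749e+01
 -8.27423648e-04 -1.49898509e-01] [0.41271258 0.03167892 0.13165654] [-1.79998755e+02  1.59598598e-01 -1.75460238e+02]
```

Call:
{"name": "play_rows", "arguments": {
  "targets": [
    {"grip": 0,"linear": [3.5,-2.2,0],"delta_rot": [0,0,0.1]},
    {"grip": 0,"linear": [7,-4.4,0],"delta_rot": [0,0,0.2]},
    {"grip": 0,"linear": [10.5,-6.6,0],"delta_rot": [0,0,0.3]},
    {"grip": 0,"linear": [14,-8.8,0],"delta_rot": [0,0,0.4]},
    {"grip": 0,"linear": [18,-11,0],"delta_rot": [0,0,0.452]},
    {"grip": 0,"linear": [22,-13.6,0],"delta_rot": [0,0,0.452]},
    {"grip": 0,"linear": [22,-13.6,-3],"delta_rot": [0,0,0.452]},
    {"grip": 0,"linear": [22,-13.6,-6],"delta_rot": [0,0,0.452]},
    {"grip": 0,"linear": [22,-13.6,-8],"delta_rot": [0,0,0.452]},
    {"grip": 0,"linear": [22,-13.6,-9.2],"delta_rot": [0,0,0.452]}
  ]
}}

```text
time: 8.5
ee_pos: [0.6303, -0.1042, 0.0346]
tcp_rot: [179.8, -0.2, -149.6]
wrist_force: [-0.1, -0.6, 0.5]
opening: 0.0853
grasp_force: 0.0
```

Call:
{"name": "play_rows", "arguments": {
  "targets": [
    {"grip": 100,"linear": [0,0,0],"delta_rot": [0,0,0]},
    {"grip": 255,"linear": [0,0,0],"delta_rot": [0,0,0]},
    {"grip": 255,"linear": [0,0,0],"delta_rot": [0,0,0]},
    {"grip": 255,"linear": [0,0,0],"delta_rot": [0,0,0]},
    {"grip": 255,"linear": [0,0,0],"delta_rot": [0,0,0]},
    {"grip": 255,"linear": [0,0,0],"delta_rot": [0,0,0]},
    {"grip": 255,"linear": [0,0,2],"delta_rot": [0,0,0]},
    {"grip": 255,"linear": [0,0,5],"delta_rot": [0,0,0]},
    {"grip": 255,"linear": [0,0,8],"delta_rot": [0,0,0]},
    {"grip": 255,"linear": [0,0,8],"delta_rot": [0,0,0]}
  ]
}}

```text
time: 9.5
ee_pos: [0.6337, -0.1047, 0.1234]
tcp_rot: [-179.7, 0.3, -149.6]
wrist_force: [0.4, 0.5, -0.6]
opening: 0.0239
grasp_force: 40.3
```

Call:
{"name": "play_rows", "arguments": {
  "targets": [
    {"grip": 255,"linear": [-4,0.8,0],"delta_rot": [0,0,-0.1]},
    {"grip": 255,"linear": [-8,1.6,0],"delta_rot": [0,0,-0.2]},
    {"grip": 255,"linear": [-12,2.4,0],"delta_rot": [0,0,-0.3]},
    {"grip": 255,"linear": [-16,3.2,0],"delta_rot": [0,0,-0.4]},
    {"grip": 255,"linear": [-20,4.2,0],"delta_rot": [0,0,-0.452]},
    {"grip": 255,"linear": [-21.3,4.6,-2],"delta_rot": [0,0,-0.452]},
    {"grip": 255,"linear": [-21.3,4.6,-5],"delta_rot": [0,0,-0.452]},
    {"grip": 255,"linear": [-21.3,4.6,-8],"delta_rot": [0,0,-0.452]},
    {"grip": 255,"linear": [-21.3,4.6,-9.6],"delta_rot": [0,0,-0.452]},
    {"grip": 255,"linear": [-21.3,4.6,-9.6],"delta_rot": [0,0,-0.452]}
  ]
}}

```text
time: 10.5
ee_pos: [0.417, -0.0581, 0.0198]
tcp_rot: [180.0, -0.2, -175.5]
wrist_force: [-0.2, -0.0, -0.6]
opening: 0.0243
grasp_force: 40.3
```

Call:
{"name": "play_rows", "arguments": {
  "targets": [
    {"grip": 130,"linear": [0,0,0],"delta_rot": [0,0,0]},
    {"grip": 100,"linear": [0,0,0],"delta_rot": [0,0,0]},
    {"grip": 100,"linear": [0,0,0],"delta_rot": [0,0,0]},
    {"grip": 100,"linear": [0,0,3],"delta_rot": [0,0,0]},
    {"grip": 60,"linear": [0,0,7],"delta_rot": [0,0,0]},
    {"grip": 0,"linear": [0,0,11],"delta_rot": [0,0,0]},
    {"grip": 0,"linear": [0,0,13],"delta_rot": [0,0,0]},
    {"grip": 0,"linear": [0,0,13],"delta_rot": [0,0,0]}
  ]
}}

```text
time: 11.3
ee_pos: [0.4206, -0.0586, 0.1562]
tcp_rot: [-179.9, 0.3, -175.5]
wrist_force: [0.9, 0.5, 0.0]
opening: 0.0855
grasp_force: 0.0
```

Run:
```python
from h import *
t,s=bot.camera("top"),bot.camera("side")
for n in("off","glass","pull"):
    for i,p in enumerate((t,s)):
        for m in meas(p,n): print(n,i,m[0],"c",*m[1],"mean",m[2])
o=bot.get_obs();print(o["q"],o["ee_pos"],o["tcp_rot"])
cv2.imwrite("pics/s1.png",cv2.cvtColor(s["color"],cv2.COLOR_RGB2BGR))
```

```text
glass 0 2956 c [499.8 315.4] [264.7  98.6] 6.0 mean [499.2 315.6  27.7]
glass 1 5516 c [503.5 315.1] [263.6  95.1] 6.9 mean [497.4 319.2  26.5]
pull 0 159 c [501.2 317.9] [59.8 17.3] 8.3 mean [500.4 315.6  59.8]
pull 1 304 c [504.4 317.1] [60.1 15.2] 8.0 mean [502.8 318.5  58.6]
[-7.93545087e+00 -1.33675821e+01 -1.58933011e+01  8.74056316e+01
  1.04654400e-03 -1.24725175e+01] [ 0.4192227  -0.05843111  0.15262101] [-1.79986196e+02  6.72552769e-02 -1.75462925e+02]
```

View pics/s1.png

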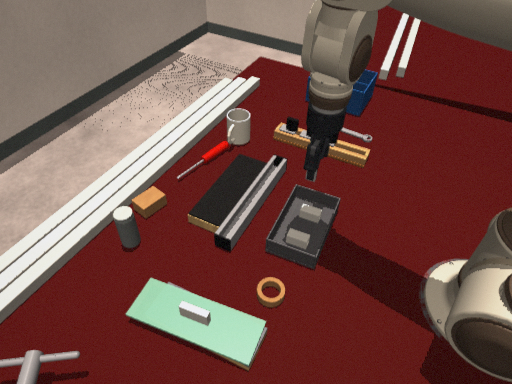

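Side view: the bed is clear, and both offcuts lie in the tray at (297,238) and (311,213). Next, the glass.

Call:
{"name": "play_rows", "arguments": {
  "targets": [
    {"grip": 0,"linear": [0.8,4,0],"delta_rot": [0,0,0.044]},
    {"grip": 0,"linear": [1.7,8,0],"delta_rot": [0,0,0.044]},
    {"grip": 0,"linear": [2.6,12,0],"delta_rot": [0,0,0.044]},
    {"grip": 0,"linear": [3.5,16,0],"delta_rot": [0,0,0.044]},
    {"grip": 0,"linear": [4.4,20,0],"delta_rot": [0,0,0.044]},
    {"grip": 0,"linear": [5.3,24,0],"delta_rot": [0,0,0.044]},
    {"grip": 0,"linear": [6.2,28,0],"delta_rot": [0,0,0.044]},
    {"grip": 0,"linear": [7.2,32.5,-1],"delta_rot": [0,0,0.044]},
    {"grip": 0,"linear": [8.3,37,-2],"delta_rot": [0,0,0.044]},
    {"grip": 0,"linear": [8.3,37.5,-2],"delta_rot": [0,0,0.044]}
  ]
}}

```text
time: 12.4
ee_pos: [0.501, 0.32, 0.1278]
tcp_rot: [-179.9, -0.3, -172.8]
wrist_force: [-0.7, -1.7, -1.0]
opening: 0.0854
grasp_force: 0.0
```

Call:
{"name": "play_rows", "arguments": {
  "targets": [
    {"grip": 60,"linear": [0,0,-2],"delta_rot": [0,0,0]},
    {"grip": 100,"linear": [0,0,-4],"delta_rot": [0,0,0]},
    {"grip": 120,"linear": [0,0,-6],"delta_rot": [0,0,0]},
    {"grip": 120,"linear": [0,0,-7.5],"delta_rot": [0,0,0]},
    {"grip": 120,"linear": [0,0,-8.5],"delta_rot": [0,0,0]},
    {"grip": 120,"linear": [0,0,-9],"delta_rot": [0,0,0]},
    {"grip": 120,"linear": [0,0,-9],"delta_rot": [0,0,0]}
  ]
}}

```text
time: 13.1
ee_pos: [0.5017, 0.3164, 0.0419]
tcp_rot: [-180.0, -0.0, -172.9]
wrist_force: [-0.1, -0.2, 0.6]
opening: 0.045
grasp_force: 0.0
```

Call:
{"name": "play_rows", "arguments": {
  "targets": [
    {"grip": 170,"linear": [0,0,0],"delta_rot": [0,0,0]},
    {"grip": 190,"linear": [0,0,0],"delta_rot": [0,0,0]},
    {"grip": 200,"linear": [0,0,0.1],"delta_rot": [0,0,0]},
    {"grip": 206,"linear": [0,0,0.1],"delta_rot": [0,0,0]},
    {"grip": 212,"linear": [0,0,0.1],"delta_rot": [0,0,0]},
    {"grip": 218,"linear": [0,0,0.2],"delta_rot": [0,0,0]},
    {"grip": 225,"linear": [0,0,0.2],"delta_rot": [0,0,0]},
    {"grip": 255,"linear": [0,0,0.2],"delta_rot": [0,0,0]},
    {"grip": 255,"linear": [0,0,0.2],"delta_rot": [0,0,0]},
    {"grip": 255,"linear": [0,0,0.2],"delta_rot": [0,0,0]}
  ],
  "force": 25
}}

```text
time: 14.1
ee_pos: [0.5017, 0.3166, 0.044]
tcp_rot: [-180.0, -0.0, -172.9]
wrist_force: [-0.3, 0.6, -4.3]
opening: 0.0136
grasp_force: 25.5
```

Call:
{"name": "play_rows", "arguments": {
  "targets": [
    {"grip": 255,"linear": [0,0,0],"delta_rot": [0,0,0]},
    {"grip": 255,"linear": [0,0,0.1],"delta_rot": [0,0,0]},
    {"grip": 255,"linear": [0,0,0.2],"delta_rot": [0,0,0]},
    {"grip": 255,"linear": [0,0,0.5],"delta_rot": [0,0,0]},
    {"grip": 255,"linear": [0,0,1],"delta_rot": [0,0,0]},
    {"grip": 255,"linear": [0,0,2],"delta_rot": [0,0,0]},
    {"grip": 255,"linear": [0,0,3],"delta_rot": [0,0,0]},
    {"grip": 255,"linear": [0,0,4.5],"delta_rot": [0,0,0]},
    {"grip": 255,"linear": [0,0,6],"delta_rot": [0,0,0]},
    {"grip": 255,"linear": [0,0,6],"delta_rot": [0,0,0]}
  ],
  "force": 60
}}

```text
time: 15.1
ee_pos: [0.5031, 0.3174, 0.1077]
tcp_rot: [179.9, 0.2, -172.9]
wrist_force: [0.1, 0.4, -3.8]
opening: 0.0122
grasp_force: 64.5
```

```bash
cat >> h.py <<'E'
from scipy.optimize import minimize
def fitrect(P,inside,w,h,x0,ign=None,band=.012,sig=.0015):
    """pose (x,y,yaw) of a w x h rectangle best splitting points labelled inside/outside, near its edge"""
    def f(v):
        c,s=np.cos(v[2]),np.sin(v[2]); d=P[:,:2]-v[:2]; X=c*d[:,0]+s*d[:,1]; Y=-s*d[:,0]+c*d[:,1]
        sd=np.minimum(w/2-abs(X),h/2-abs(Y)); q=1/(1+np.exp(-np.clip(sd/sig,-20,20)))
        W=np.ones(len(P)) if ign is None else ~ign(X,Y)
        return (W*(q-inside)**2).sum()
    r=minimize(f,x0,method="Nelder-Mead",options=dict(xatol=1e-5,fatol=1e-4,initial_simplex=np.array(x0)+np.vstack([np.zeros(3),np.diag([.004,.004,.03])])))
    return np.round([r.x[0]*1e3,r.x[1]*1e3,np.degrees(r.x[2])],2),round(r.fun,1)
def box(p,a):
    P=cloud(p).reshape(-1,3); P=P[p["range_z"].ravel()>.1]
    return P[(P[:,0]>a[0])&(P[:,0]<a[1])&(P[:,1]>a[2])&(P[:,1]<a[3])]
E
python3 - <<'E'
from h import *
y=np.radians(1.9)
for n in("top","side"):
    p=bot.camera(n); P=box(p,(.52,.71,-.22,.16))
    dz=np.median(P[(P[:,2]>.028)&(P[:,2]<.037),2])-.032
    z=P[:,2]-dz
    print(n,"dz",dz,"strut",fitrect(P,z>.0365,.041,.328,[.564,-.03,y],ign=lambda X,Y:(abs(X)<.0115)&(abs(Y)<.159)),
      "bed",fitrect(P,(z>.025)&(z<.0365),.09,.26,[.633,-.028,y],ign=lambda X,Y:(X<-.045)),
      "all", fitrect(P,(z>.025),.1345,.26,[.611,-.028,y],ign=lambda X,Y:(X<-.022)))
    for nm,a,zt,w,h,x0 in(("bin",(.3,.5,-.16,.13),.04,.12,.2,[.416,-.013,.078]),("glass",(.33,.67,.22,.42),.2,.09,.26,[.5025,.317,-1.45])):
        pass
E
```

```text
top dz 0.0014569092099523673 strut (array([563.95, -26.29,   1.74]), np.float64(190.2)) bed (array([635.2 , -27.28,   2.39]), np.float64(54.9)) all (array([612.55, -28.07,   2.44]), np.float64(23.1))
side dz 0.0005704997350387819 strut (array([572.72, -33.67,   2.03]), np.float64(378.3)) bed (array([654.86, -38.34,  -7.81]), np.float64(6.3)) all (array([632.19, -35.67,  -6.15]), np.float64(0.1))
```

Run:
```python
from h import *
p=bot.camera("top"); c=cv2.cvtColor(p["color"],cv2.COLOR_RGB2BGR)
a=cv2.resize(c[140:210,175:315],None,fx=5,fy=5,interpolation=cv2.INTER_NEAREST)
z=cloud(p)[...,2]; b=cv2.applyColorMap((np.clip(z/.06,0,1)*255).astype(np.uint8),cv2.COLORMAP_JET)
b=cv2.resize(b,(400,300))
cc=cv2.resize(c,(400,300))
o=np.zeros((600,800,3),np.uint8); o[:350,:700]=a; o[350:,:333]=cv2.resize(c,(333,250)); o[350:,400:733]=cv2.resize(b,(333,250)); cv2.imwrite("pics/t2.png",o)
```

```text
(no output)
```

View pics/t2.png

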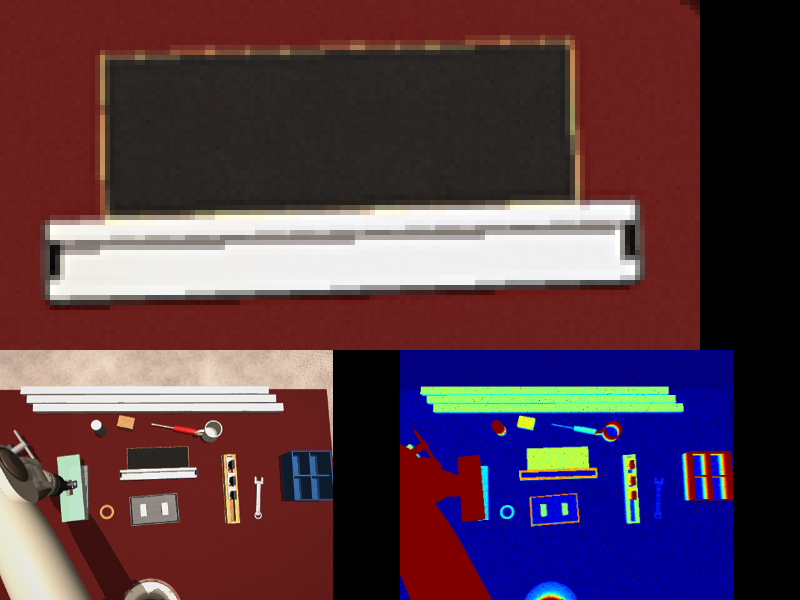

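```bash
cat >> h.py <<'E'
def plane(p,z,a):
    f,cx,cy=K(p); v,u=np.mgrid[0:384,0:512]; W=np.linalg.inv(p["world_to_cam"])
    r=np.stack([(u-cx)/f,-(v-cy)/f,-np.ones_like(u,float)],-1)@W[:3,:3].T
    X=(W[:3,3]+r*((z-W[2,3])/r[...,2])[...,None]).reshape(-1,3); C=p["color"].reshape(-1,3).astype(float)
    m=(X[:,0]>a[0])&(X[:,0]<a[1])&(X[:,1]>a[2])&(X[:,1]<a[3]); return X[m],C[m]
def bedfit(p):
    X,C=plane(p,.032,(.55,.71,-.19,.14)); return fitrect(X,np.clip((85-C[:,0])/40,0,1),.09,.26,[.633,-.03,.035],ign=lambda X,Y:(abs(X)>.052)|(abs(Y)>.145))
def glassfit(p,z,x0):
    X,C=plane(p,z,(x0[0]-.2,x0[0]+.2,x0[1]-.2,x0[1]+.2)); g=C[:,1]-C[:,0]
    return fitrect(X,np.clip((g+10)/30,0,1),.09,.26,x0,ign=lambda X,Y:((abs(X)<.03)&(abs(Y)<.1))|(abs(X)>.055)|(abs(Y)>.14))
E
python3 - <<'E'
from h import *
t=bot.camera("top"); print(bedfit(t)); o=bot.get_obs(); print(o["ee_pos"],o["tcp_rot"][2])
X,C=plane(t,.09,(.48,.52,.35,.36)); print("glass col",np.median(C,0))
X,C=plane(t,.032,(.6,.66,-.1,.05)); print("bed col",np.median(C,0),np.percentile(C[:,0],[1,99]))
print(glassfit(t,.087,[.502,.317,np.radians(-83)]))
E
```

```text
(array([631.58, -27.08,   1.95]), np.float64(66.3))
[0.50163756 0.31645713 0.1036591 ] -172.93906794116094
glass col [15. 14. 14.]
bed col [42. 38. 35.] [39. 45.]
(array([501.36, 317.08, -82.98]), np.float64(109.3))
```

Call:
{"name": "play_rows", "arguments": {
  "targets": [
    {"grip": 255,"linear": [0,0,2],"delta_rot": [0,0,0]},
    {"grip": 255,"linear": [0,0,4],"delta_rot": [0,0,0.0]},
    {"grip": 255,"linear": [0.5,-1,6],"delta_rot": [0,0,0.05]},
    {"grip": 255,"linear": [1,-3,8],"delta_rot": [0,0,0.15]},
    {"grip": 255,"linear": [2,-5,9],"delta_rot": [0,0,0.25]},
    {"grip": 255,"linear": [3,-7.5,9.6],"delta_rot": [0,0,0.35]},
    {"grip": 255,"linear": [4,-10,9.6],"delta_rot": [0,0,0.45]},
    {"grip": 255,"linear": [5,-12.5,9.6],"delta_rot": [0,0,0.55]},
    {"grip": 255,"linear": [6,-15,9.6],"delta_rot": [0,0,0.65]},
    {"grip": 255,"linear": [6.5,-16.5,9.6],"delta_rot": [0,0,0.75]}
  ]
}}

```text
time: 16.3
ee_pos: [0.5672, 0.1498, 0.1993]
tcp_rot: [180.0, -0.1, -129.8]
wrist_force: [0.6, -1.3, -4.0]
opening: 0.012
grasp_force: 64.4
```

Call:
{"name": "play_rows", "arguments": {
  "targets": [
    {"grip": 255,"linear": [0.8,-2.2,0],"delta_rot": [0,0,0.1]},
    {"grip": 255,"linear": [1.6,-4.4,0],"delta_rot": [0,0,0.2]},
    {"grip": 255,"linear": [2.5,-6.6,0],"delta_rot": [0,0,0.3]},
    {"grip": 255,"linear": [3.4,-9,0],"delta_rot": [0,0,0.4]},
    {"grip": 255,"linear": [4.3,-11.4,0],"delta_rot": [0,0,0.5]},
    {"grip": 255,"linear": [5.2,-13.8,0],"delta_rot": [0,0,0.6]},
    {"grip": 255,"linear": [5.9,-15.8,0],"delta_rot": [0,0,0.68]},
    {"grip": 255,"linear": [6.3,-17.2,0],"delta_rot": [0,0,0.722]},
    {"grip": 255,"linear": [6.5,-17.9,0],"delta_rot": [0,0,0.732]},
    {"grip": 255,"linear": [6.5,-17.9,0],"delta_rot": [0,0,0.732]}
  ]
}}

```text
time: 17.3
ee_pos: [0.6318, -0.028, 0.1994]
tcp_rot: [179.9, 0.0, -88.1]
wrist_force: [0.2, 0.2, -3.7]
opening: 0.0123
grasp_force: 64.4
```

Call:
{"name": "play_rows", "arguments": {
  "targets": [
    {"grip": 255,"linear": [0,0,-1],"delta_rot": [0,0,0]},
    {"grip": 255,"linear": [0,0,-3],"delta_rot": [0,0,0]},
    {"grip": 255,"linear": [0,0,-5],"delta_rot": [0,0,0]},
    {"grip": 255,"linear": [0,0,-7],"delta_rot": [0,0,0]},
    {"grip": 255,"linear": [0,0,-9],"delta_rot": [0,0,0]},
    {"grip": 255,"linear": [0,0,-10.5],"delta_rot": [0,0,0]},
    {"grip": 255,"linear": [0,0,-11.4],"delta_rot": [0,0,0]},
    {"grip": 255,"linear": [0,0,-11.4],"delta_rot": [0,0,0]},
    {"grip": 255,"linear": [0,0,-11.4],"delta_rot": [0,0,0]}
  ]
}}

```text
time: 18.2
ee_pos: [0.6321, -0.0272, 0.0869]
tcp_rot: [-180.0, -0.0, -88.0]
wrist_force: [-0.4, 0.1, -3.4]
opening: 0.0123
grasp_force: 64.3
```

Run:
```python
from h import *
t,s=bot.camera("top"),bot.camera("side"); o=bot.get_obs(); print(o["ee_pos"],o["tcp_rot"][2],o["grasp_force"],o["opening"])
z=o["ee_pos"][2]-.0175
for p in(t,s): print(glassfit(p,z,[.632,-.027,np.radians(2)]))
c=cv2.cvtColor(t["color"],cv2.COLOR_RGB2BGR); d=cv2.cvtColor(s["color"],cv2.COLOR_RGB2BGR)
im=np.hstack([cv2.resize(c[135:225,165:325],(400,225)),cv2.resize(d[120:255,170:330],(400,338))[:225]]) 
im=np.vstack([cv2.resize(c[135:215,170:310],(700,400)),]); 
o2=np.zeros((600,800,3),np.uint8); o2[:280,:490]=cv2.resize(c[135:215,170:310],(490,280)); o2[285:585,:390]=cv2.resize(d[130:260,160:329],(390,300)); cv2.imwrite("pics/h1.png",o2)
```

```text
[ 0.6324669  -0.02734122  0.08748779] -88.02931082630873 64.26639676094055 0.012210674197947653
(array([633.17, -24.78,   1.25]), np.float64(849.7))
(array([632.14, -21.18,   1.72]), np.float64(150.6))
```

View pics/h1.png

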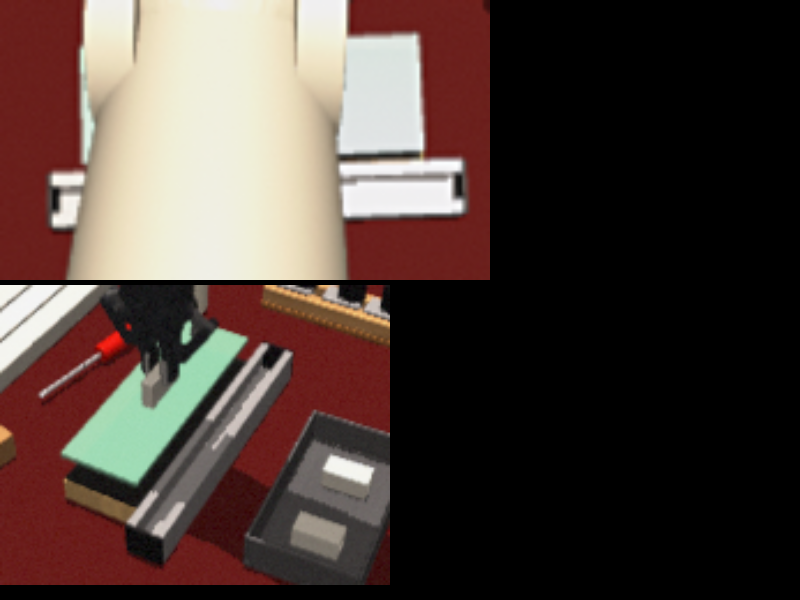

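```bash
cat >> h.py <<'E'
def dfit(p,zt,w,h,x0,tol=.008,mx=.012,ign=None,pad=.012):
    """rectangle with top face at zt: mask from depth, occluders ignored"""
    z=cloud(p)[...,2]; z[p["range_z"]<.1]=9
    f,cx,cy=K(p); v,u=np.mgrid[0:384,0:512]; W=np.linalg.inv(p["world_to_cam"])
    r=np.stack([(u-cx)/f,-(v-cy)/f,-np.ones_like(u,float)],-1)@W[:3,:3].T
    X=(W[:3,3]+r*((zt-W[2,3])/r[...,2])[...,None])[...,:2]
    occ=cv2.dilate((z>zt+mx).astype(np.uint8),np.ones((3,3)))>0
    ins=(abs(z-zt)<tol).astype(float)
    c,s=np.cos(x0[2]),np.sin(x0[2]); d=X-np.array(x0[:2]); A=c*d[...,0]+s*d[...,1]; B=-s*d[...,0]+c*d[...,1]
    m=(abs(A)<w/2+pad)&(abs(B)<h/2+pad)&~occ
    return fitrect(X[m],ins[m],w,h,x0,ign=ign),int(m.sum())
E
python3 - <<'E'
from h import *
t,s=bot.camera("top"),bot.camera("side"); o=bot.get_obs(); print(o["ee_pos"])
for p,dz in((t,.0015),(s,.0005)):
    print("glass",dfit(p,.0703+0*dz,.09,.26,[.632,-.027,.034]))
    P=cloud(p).reshape(-1,3); m=(abs(P[:,2]-.07)<.01)&(abs(P[:,0]-.63)<.03)&(abs(P[:,1]+.13)<.02); print("glass z",np.median(P[m,2]), m.sum())
    print("strut",dfit(p,.041,.041,.328,[.563,-.03,.034],tol=.0055,ign=lambda X,Y:(abs(X)<.013)|(X<0)))
E
```

```text
[ 0.63239713 -0.02743034  0.08726955]
glass ((array([631.71, -25.49,   2.09]), np.float64(23.2)), 1240)
glass z 0.07099410074529217 326
strut ((array([561.67, -28.71,   2.12]), np.float64(14.6)), 1130)
glass ((array([632.86, -22.56,   1.75]), np.float64(58.8)), 2613)
glass z 0.0700985006265612 131
strut ((array([565.46, -29.71,   1.79]), np.float64(24.6)), 2482)
```

Call:
{"name": "play_rows", "arguments": {
  "targets": [
    {"grip": 255,"linear": [0,-0.15,-0.5],"delta_rot": [0,0,0]},
    {"grip": 255,"linear": [0,-0.15,-1],"delta_rot": [0,0,0]},
    {"grip": 255,"linear": [0,-0.15,-1.5],"delta_rot": [0,0,0]},
    {"grip": 255,"linear": [0,-0.15,-1.9],"delta_rot": [0,0,0]},
    {"grip": 255,"linear": [0,-0.15,-2.2],"delta_rot": [0,0,0]},
    {"grip": 255,"linear": [0,-0.15,-2.4],"delta_rot": [0,0,0]},
    {"grip": 255,"linear": [0,-0.15,-2.4],"delta_rot": [0,0,0]},
    {"grip": 255,"linear": [0,-0.15,-2.4],"delta_rot": [0,0,0]}
  ]
}}

```text
time: 19.2
ee_pos: [0.632, -0.0289, 0.0624]
tcp_rot: [-180.0, -0.0, -88.0]
wrist_force: [-0.6, -0.0, -4.3]
opening: 0.0123
grasp_force: 64.5
```

Run:
```python
from h import *
o=bot.get_obs(); print(o["ee_pos"],o["tcp_rot"],o["wrist_force"])
for i in range(2):
  t,s=bot.camera("top"),bot.camera("side")
  for p in(t,s):
    print("glass",dfit(p,o["ee_pos"][2]-.0175,.09,.26,[.632,-.028,.034],tol=.006))
    print("strut",dfit(p,.041,.041,.328,[.563,-.03,.034],tol=.0055,ign=lambda X,Y:(abs(X)<.013)|(X<0)|(X>.0235)))
d=cv2.cvtColor(s["color"],cv2.COLOR_RGB2BGR);c=cv2.cvtColor(t["color"],cv2.COLOR_RGB2BGR)
o2=np.zeros((600,800,3),np.uint8); o2[:280,:490]=cv2.resize(c[135:215,170:310],(490,280)); o2[285:585,:390]=cv2.resize(d[130:260,160:329],(390,300)); cv2.imwrite("pics/h2.png",o2)
```

```text
[ 0.63197447 -0.02889219  0.06243538] [-1.79986124e+02 -9.07984960e-04 -8.80293840e+01] [-6.23615438e-01 -9.69668777e-04 -4.32957672e+00]
glass ((array([629.75, -26.73,   2.73]), np.float64(95.8)), 1215)
strut ((array([561.58, -28.56,   1.97]), np.float64(12.6)), 1244)
glass ((array([632.51, -25.02,   1.67]), np.float64(321.4)), 2510)
strut ((array([565.13, -28.62,   1.91]), np.float64(23.3)), 2464)
glass ((array([630.45, -26.81,   2.43]), np.float64(97.0)), 1243)
strut ((array([561.76, -28.69,   2.12]), np.float64(11.2)), 1207)
glass ((array([632.48, -24.79,   1.64]), np.float64(319.2)), 2522)
strut ((array([565.31, -28.57,   1.86]), np.float64(22.6)), 2469)
```

View pics/h2.png

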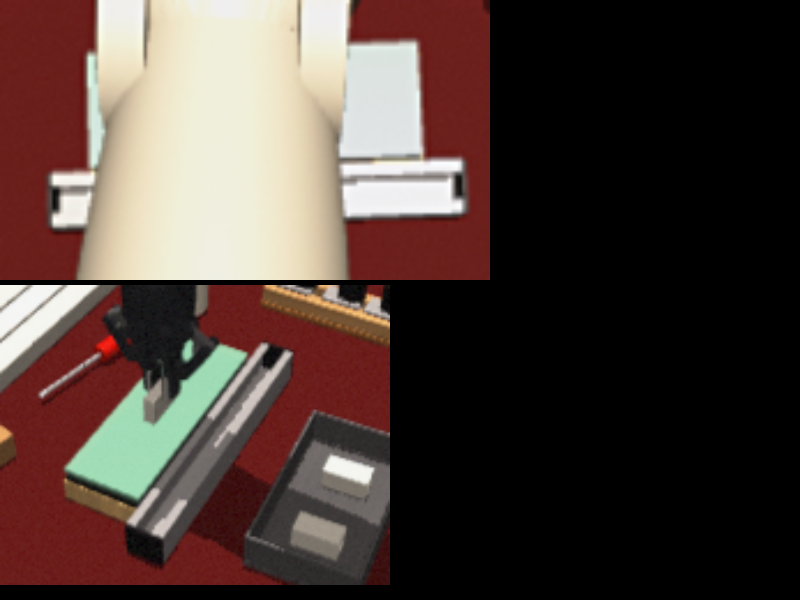

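Run:
```python
from h import *
o=bot.get_obs()
ig=lambda X,Y:(X<-.042)
for z in(.0445,.0435):
  t,s=bot.camera("top"),bot.camera("side")
  for p in(t,s):
    g=dfit(p,z,.09,.26,[.632,-.028,.034],tol=.006,ign=ig)[0]
    st=dfit(p,.041,.041,.328,[.563,-.03,.034],tol=.0055,ign=lambda X,Y:(abs(X)<.013)|(X<0)|(X>.0235))[0]
    b=st[0][:2]+69*np.array([np.cos(.0345),np.sin(.0345)]); print(z,"glass",g,"bed",b,st[0][2],"diff",g[0][:2]-b)
```

```text
0.0445 glass (array([631.13, -26.7 ,   2.41]), np.float64(22.4)) bed [630.78894045 -26.2399722 ] 2.08 diff [ 0.34105955 -0.4600278 ]
0.0445 glass (array([634.92, -24.86,   2.08]), np.float64(25.2)) bed [634.16894045 -26.6899722 ] 2.02 diff [0.75105955 1.8299722 ]
0.0435 glass (array([631.62, -26.64,   2.47]), np.float64(34.6)) bed [630.64894045 -26.4999722 ] 2.03 diff [ 0.97105955 -0.1400278 ]
0.0435 glass (array([635.44, -25.31,   2.19]), np.float64(26.4)) bed [634.13894045 -26.1399722 ] 2.01 diff [1.30105955 0.8299722 ]
```

Call:
{"name": "play_rows", "arguments": {
  "targets": [
    {"grip": 255,"linear": [-0.06,-0.05,-0.1],"delta_rot": [0,0,-0.003]},
    {"grip": 255,"linear": [-0.06,-0.05,-0.2],"delta_rot": [0,0,-0.003]},
    {"grip": 255,"linear": [-0.06,-0.05,-0.3],"delta_rot": [0,0,-0.003]},
    {"grip": 255,"linear": [-0.06,-0.05,-0.4],"delta_rot": [0,0,-0.003]},
    {"grip": 255,"linear": [-0.06,-0.05,-0.5],"delta_rot": [0,0,-0.003]},
    {"grip": 255,"linear": [-0.06,-0.05,-0.55],"delta_rot": [0,0,-0.003]},
    {"grip": 255,"linear": [-0.06,-0.05,-0.55],"delta_rot": [0,0,-0.003]},
    {"grip": 255,"linear": [-0.06,-0.05,-0.55],"delta_rot": [0,0,-0.003]}
  ]
}}

```text
time: 20.4
ee_pos: [0.6313, -0.0294, 0.0568]
tcp_rot: [-180.0, 0.0, -88.2]
wrist_force: [-0.2, 0.0, -4.2]
opening: 0.0124
grasp_force: 64.5
```

Call:
{"name": "play_rows", "arguments": {
  "targets": [
    {"grip": 255,"linear": [0,0,-0.05],"delta_rot": [0,0,0]},
    {"grip": 255,"linear": [0,0,-0.05],"delta_rot": [0,0,0]},
    {"grip": 255,"linear": [0,0,-0.05],"delta_rot": [0,0,0]}
  ]
}}

```text
time: 20.7
ee_pos: [0.6313, -0.0294, 0.0563]
tcp_rot: [-180.0, -0.0, -88.2]
wrist_force: [0.0, -0.6, -3.6]
opening: 0.0124
grasp_force: 64.5
```

Call:
{"name": "play_rows", "arguments": {
  "targets": [
    {"grip": 255,"linear": [0,0,-0.04],"delta_rot": [0,0,0]},
    {"grip": 255,"linear": [0,0,-0.04],"delta_rot": [0,0,0]},
    {"grip": 255,"linear": [0,0,-0.04],"delta_rot": [0,0,0]}
  ]
}}

```text
time: 21.0
ee_pos: [0.6313, -0.0294, 0.056]
tcp_rot: [-180.0, -0.0, -88.2]
wrist_force: [-1.0, -0.1, -3.5]
opening: 0.0123
grasp_force: 64.5
```

Call:
{"name": "play_rows", "arguments": {
  "targets": [
    {"grip": 255,"linear": [0,0,-0.04],"delta_rot": [0,0,0]},
    {"grip": 255,"linear": [0,0,-0.04],"delta_rot": [0,0,0]},
    {"grip": 255,"linear": [0,0,-0.04],"delta_rot": [0,0,0]}
  ]
}}

```text
time: 21.3
ee_pos: [0.6313, -0.0294, 0.056]
tcp_rot: [-180.0, -0.0, -88.2]
wrist_force: [-2.9, 0.7, 3.0]
opening: 0.0121
grasp_force: 65.1
```

Call:
{"name": "play_rows", "arguments": {
  "targets": [
    {"grip": 255,"linear": [0,0,0.02],"delta_rot": [0,0,0]},
    {"grip": 255,"linear": [0,0,0.02],"delta_rot": [0,0,0]},
    {"grip": 205,"linear": [0,0,0.02],"delta_rot": [0,0,0]},
    {"grip": 195,"linear": [0,0,0.02],"delta_rot": [0,0,0]},
    {"grip": 185,"linear": [0,0,0.02],"delta_rot": [0,0,0]},
    {"grip": 165,"linear": [0,0,0.02],"delta_rot": [0,0,0]},
    {"grip": 145,"linear": [0,0,0.02],"delta_rot": [0,0,0]},
    {"grip": 145,"linear": [0,0,0.02],"delta_rot": [0,0,0]}
  ],
  "force": 25
}}

```text
time: 22.1
ee_pos: [0.6313, -0.0294, 0.0556]
tcp_rot: [-180.0, -0.0, -88.2]
wrist_force: [0.4, -0.8, -0.8]
opening: 0.0365
grasp_force: 0.0
```

Call:
{"name": "play_rows", "arguments": {
  "targets": [
    {"grip": 140,"linear": [0,0,1],"delta_rot": [0,0,0]},
    {"grip": 140,"linear": [0,0,3],"delta_rot": [0,0,0]},
    {"grip": 140,"linear": [0,0,6],"delta_rot": [0,0,0]},
    {"grip": 140,"linear": [0,0,9],"delta_rot": [0,0,0]},
    {"grip": 60,"linear": [-3,-4,10],"delta_rot": [0,0,0]},
    {"grip": 0,"linear": [-6,-8,10],"delta_rot": [0,0,-0.15]},
    {"grip": 0,"linear": [-9,-12,10],"delta_rot": [0,0,-0.3]},
    {"grip": 0,"linear": [-12,-16,10],"delta_rot": [0,0,-0.45]},
    {"grip": 0,"linear": [-15,-20,10],"delta_rot": [0,0,-0.6]},
    {"grip": 0,"linear": [-15,-24,10],"delta_rot": [0,0,-0.75]}
  ]
}}

```text
time: 23.1
ee_pos: [0.4785, -0.2707, 0.1575]
tcp_rot: [-179.9, -0.0, -131.6]
wrist_force: [1.4, -1.0, 0.7]
opening: 0.0853
grasp_force: 0.0
```

Run:
```python
from h import *
ig=lambda X,Y:(X<-.042)
o=bot.get_obs();print(o["ee_pos"],o["tcp_rot"],o["q"])
t,s=bot.camera("top"),bot.camera("side")
for p in(t,s):
    g=dfit(p,.038,.09,.26,[.632,-.028,.034],tol=.006,ign=lambda X,Y:(X<-.040)|((abs(X)<.02)&(abs(Y)<.05)))[0]
    st=dfit(p,.041,.041,.328,[.563,-.03,.034],tol=.0055,ign=lambda X,Y:(abs(X)<.013)|(X<0)|(X>.0235))[0]
    b=st[0][:2]+69*np.array([np.cos(.0345),np.sin(.0345)]); print("glass",g,"bed",b,st[0],"diff",g[0][:2]-b)
for n in("wings","rack"):
    for i,p in enumerate((t,s)):
        for m in meas(p,n): print(n,i,m[0],"c",*m[1],"mean",m[2])
d=cv2.cvtColor(s["color"],cv2.COLOR_RGB2BGR);c=cv2.cvtColor(t["color"],cv2.COLOR_RGB2BGR)
o2=np.zeros((600,800,3),np.uint8); o2[:280,:490]=cv2.resize(c[135:215,170:310],(490,280)); o2[285:585,:390]=cv2.resize(d[130:260,160:329],(390,300)); o2[285:585,400:800]=cv2.resize(c,(400,300)); cv2.imwrite("pics/h3.png",o2)
```

```text
[ 0.47851997 -0.27067602  0.15751822] [-1.79938165e+02 -1.17871303e-04 -1.31574628e+02] [-2.94880076e+01  4.00211122e+00  8.74708787e-01  8.68121581e+01
 -1.30628879e-02 -7.79133865e+01]
glass (array([631.2 , -27.74,   1.88]), np.float64(46.8)) bed [630.64894045 -26.3799722 ] [561.69 -28.76   2.08] diff [ 0.55105955 -1.3600278 ]
glass (array([634.28, -25.62,   1.99]), np.float64(37.9)) bed [632.52894045 -25.7499722 ] [563.57 -28.13   1.64] diff [1.75105955 0.1299722 ]
wings 0 73 c [ 597.  -334.6] [13.4 34.1] 87.0 mean [ 596.4 -333.5   75. ]
wings 1 61 c [ 474.4 -338.2] [35.8 15.1] 2.3 mean [ 473.9 -336.1   72.3]
wings 1 53 c [ 533.3 -335.6] [35.  14.9] 1.4 mean [ 533.2 -335.3   72.4]
wings 1 53 c [ 600.3 -333.6] [36.2 16.2] 5.6 mean [ 600.5 -332.8   73. ]
rack 0 134 c [ 401.6 -321.7] [80.3 16.2] 0.8 mean [ 405.3 -320.9   30.7]
rack 0 326 c [ 586.8 -335.1] [119.4  52.5] 1.6 mean [ 594.8 -330.9   30.8]
rack 1 601 c [ 504.8 -338.5] [291.1  59.6] 1.0 mean [ 482.8 -331.3   29.8]
```

View pics/h3.png

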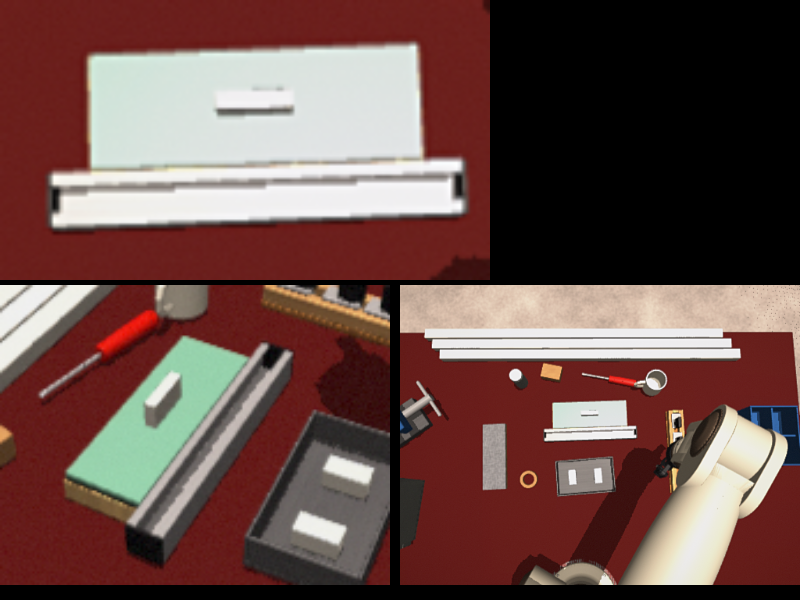

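The glass lies squarely on the bed: the fits differ by about 1 mm and the crops show matching edges. The pull is at (254,100) in the top crop. Next, the clips, far one first.

Call:
{"name": "play_rows", "arguments": {
  "targets": [
    {"grip": 0,"linear": [1,-0.5,0],"delta_rot": [0,0,-0.12]},
    {"grip": 0,"linear": [3,-1.5,0],"delta_rot": [0,0,-0.24]},
    {"grip": 0,"linear": [5,-2.5,0],"delta_rot": [0,0,-0.36]},
    {"grip": 0,"linear": [7,-3.5,-0.5],"delta_rot": [0,0,-0.48]},
    {"grip": 0,"linear": [9,-4.7,-1.5],"delta_rot": [0,0,-0.6]},
    {"grip": 0,"linear": [10.5,-5.8,-2.5],"delta_rot": [0,0,-0.72]},
    {"grip": 0,"linear": [11.6,-6.5,-3.6],"delta_rot": [0,0,-0.819]},
    {"grip": 0,"linear": [11.6,-6.5,-3.6],"delta_rot": [0,0,-0.819]},
    {"grip": 0,"linear": [11.6,-6.5,-3.6],"delta_rot": [0,0,-0.819]}
  ],
  "force": 40
}}

```text
time: 24.1
ee_pos: [0.5972, -0.3338, 0.1199]
tcp_rot: [180.0, -0.0, -177.9]
wrist_force: [0.9, 0.4, 0.3]
opening: 0.0855
grasp_force: 0.0
```

Run:
```python
from h import *
o=bot.get_obs();print(o["ee_pos"],o["tcp_rot"],o["q"])
```

```text
[ 0.59719401 -0.33381409  0.1199089 ] [ 1.79973214e+02 -3.28485430e-02 -1.77898244e+02] [-2.92063444e+01  2.30413207e+01  1.93498901e+01  8.63505541e+01
  5.81656082e-03 -3.13080951e+01]
```

Call:
{"name": "play_rows", "arguments": {
  "targets": [
    {"grip": 60,"linear": [0,-0.1,-2.5],"delta_rot": [0,0,0]},
    {"grip": 100,"linear": [0,-0.1,-5],"delta_rot": [0,0,0]},
    {"grip": 100,"linear": [0,-0.1,-7],"delta_rot": [0,0,0]},
    {"grip": 130,"linear": [0,-0.1,-7.8],"delta_rot": [0,0,0]},
    {"grip": 170,"linear": [0,-0.1,-7.8],"delta_rot": [0,0,0]},
    {"grip": 200,"linear": [0,-0.1,-7.8],"delta_rot": [0,0,0]},
    {"grip": 215,"linear": [0,-0.1,-7.8],"delta_rot": [0,0,0]},
    {"grip": 255,"linear": [0,-0.1,-7.8],"delta_rot": [0,0,0]},
    {"grip": 255,"linear": [0,-0.1,-7.8],"delta_rot": [0,0,0]},
    {"grip": 255,"linear": [0,-0.1,-7.8],"delta_rot": [0,0,0]}
  ]
}}

```text
time: 25.1
ee_pos: [0.598, -0.3358, 0.0436]
tcp_rot: [-179.9, 0.1, -178.1]
wrist_force: [-1.2, 0.3, 5.9]
opening: 0.0115
grasp_force: 39.9
```

Call:
{"name": "play_rows", "arguments": {
  "targets": [
    {"grip": 255,"linear": [0,0,0],"delta_rot": [0,0,0]},
    {"grip": 255,"linear": [0,0,1],"delta_rot": [0,0,0]},
    {"grip": 255,"linear": [0,0,3],"delta_rot": [0,0,0]},
    {"grip": 255,"linear": [0,0,6],"delta_rot": [0,0,0]},
    {"grip": 255,"linear": [0,0,9],"delta_rot": [0,0,0]},
    {"grip": 255,"linear": [0,0,9],"delta_rot": [0,0,0]}
  ],
  "force": 60
}}

```text
time: 25.7
ee_pos: [0.5988, -0.3362, 0.1376]
tcp_rot: [-179.8, 0.4, -178.1]
wrist_force: [0.4, -0.9, -0.4]
opening: 0.0114
grasp_force: 59.1
```

Call:
{"name": "play_rows", "arguments": {
  "targets": [
    {"grip": 255,"linear": [-0.4,3,0],"delta_rot": [0,0,0.1]},
    {"grip": 255,"linear": [-0.8,7,0],"delta_rot": [0,0,0.22]},
    {"grip": 255,"linear": [-1.2,11,0],"delta_rot": [0,0,0.34]},
    {"grip": 255,"linear": [-1.6,15,0],"delta_rot": [0,0,0.46]},
    {"grip": 255,"linear": [-2,19,0],"delta_rot": [0,0,0.58]},
    {"grip": 255,"linear": [-2.4,23,0],"delta_rot": [0,0,0.7]},
    {"grip": 255,"linear": [-2.8,27,0],"delta_rot": [0,0,0.82]},
    {"grip": 255,"linear": [-3.2,31,0],"delta_rot": [0,0,0.94]},
    {"grip": 255,"linear": [-3.6,35,0],"delta_rot": [0,0,1.06]},
    {"grip": 255,"linear": [-3.8,37.5,0],"delta_rot": [0,0,1.18]}
  ]
}}

```text
time: 26.7
ee_pos: [0.5585, 0.0421, 0.1316]
tcp_rot: [180.0, 0.0, -110.1]
wrist_force: [0.4, 0.3, -1.8]
opening: 0.0111
grasp_force: 59.0
```

Call:
{"name": "play_rows", "arguments": {
  "targets": [
    {"grip": 255,"linear": [-0.1,1,0],"delta_rot": [0,0,0.12]},
    {"grip": 255,"linear": [-0.1,1.6,0],"delta_rot": [0,0,0.24]},
    {"grip": 255,"linear": [-0.1,1.6,0],"delta_rot": [0,0,0.36]},
    {"grip": 255,"linear": [-0.1,1.6,0],"delta_rot": [0,0,0.391]},
    {"grip": 255,"linear": [-0.1,1.6,0],"delta_rot": [0,0,0.391]},
    {"grip": 255,"linear": [-0.1,1.6,0],"delta_rot": [0,0,0.391]}
  ]
}}

```text
time: 27.3
ee_pos: [0.5582, 0.0556, 0.1315]
tcp_rot: [180.0, -0.0, -88.2]
wrist_force: [0.3, -0.2, -0.9]
opening: 0.011
grasp_force: 59.0
```

Run:
```python
from h import *
o=bot.get_obs();print(o["ee_pos"],o["tcp_rot"],o["q"])
s=bot.camera("side");t=bot.camera("top");d=cv2.cvtColor(s["color"],cv2.COLOR_RGB2BGR)
for p in(t,s): 
    st=dfit(p,.041,.041,.328,[.563,-.03,.034],tol=.0055,ign=lambda X,Y:(abs(X)<.013)|(X<0)|(X>.0235));print(st)
cv2.imwrite("pics/c1.png",cv2.resize(d[110:260,160:340],(720,600),interpolation=cv2.INTER_CUBIC))
```

```text
[0.5581519  0.05558006 0.13152894] [ 1.79980539e+02 -7.47931991e-04 -8.81550035e+01] [ 5.68641141e+00  5.64041857e+00 -2.39418776e-01  8.41396300e+01
  5.57537663e-04 -8.61585850e+01]
((array([561.36, -28.63,   1.9 ]), np.float64(22.0)), 2008)
((array([564.75, -28.54,   2.05]), np.float64(25.1)), 2234)
```

View pics/c1.png

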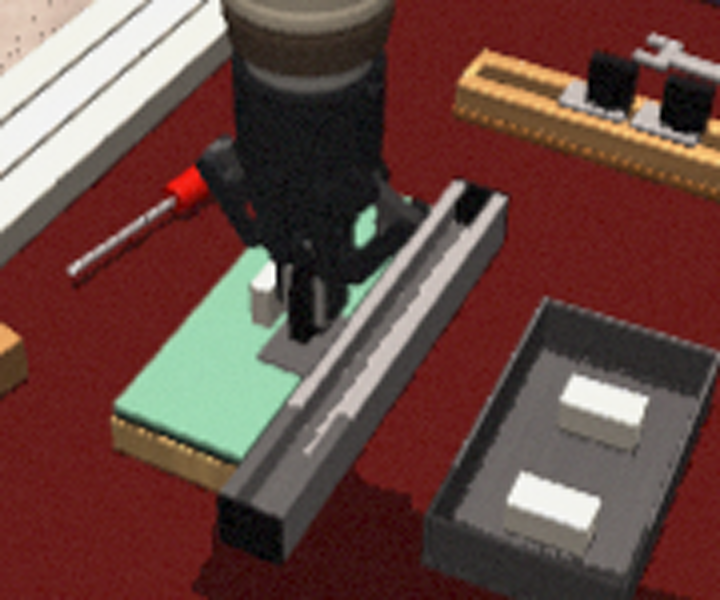

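Call:
{"name": "play_rows", "arguments": {
  "targets": [
    {"grip": 255,"linear": [0.02,0,-2],"delta_rot": [0,0,0]},
    {"grip": 255,"linear": [0.02,0,-4],"delta_rot": [0,0,0]},
    {"grip": 255,"linear": [0.02,0,-5.5],"delta_rot": [0,0,0]},
    {"grip": 255,"linear": [0.02,0,-6],"delta_rot": [0,0,0]},
    {"grip": 255,"linear": [0.02,0,-6.2],"delta_rot": [0,0,0]},
    {"grip": 255,"linear": [0.02,0,-6.4],"delta_rot": [0,0,0]},
    {"grip": 255,"linear": [0.02,0,-6.5],"delta_rot": [0,0,0]},
    {"grip": 255,"linear": [0.02,0,-6.5],"delta_rot": [0,0,0]}
  ]
}}

```text
time: 28.2
ee_pos: [0.5588, 0.0556, 0.0672]
tcp_rot: [-180.0, 0.0, -88.1]
wrist_force: [-0.1, 0.1, -1.3]
opening: 0.0113
grasp_force: 59.0
```

Call:
{"name": "play_rows", "arguments": {
  "targets": [
    {"grip": 255,"linear": [0,0,-0.2],"delta_rot": [0,0,0]},
    {"grip": 255,"linear": [0,0,-0.4],"delta_rot": [0,0,0]},
    {"grip": 255,"linear": [0,0,-0.6],"delta_rot": [0,0,0]},
    {"grip": 255,"linear": [0,0,-0.7],"delta_rot": [0,0,0]},
    {"grip": 255,"linear": [0,0,-0.8],"delta_rot": [0,0,0]},
    {"grip": 255,"linear": [0,0,-0.9],"delta_rot": [0,0,0]},
    {"grip": 255,"linear": [0,0,-0.9],"delta_rot": [0,0,0]}
  ]
}}

```text
time: 28.9
ee_pos: [0.5584, 0.0556, 0.0576]
tcp_rot: [180.0, -0.0, -88.1]
wrist_force: [0.7, -0.1, -1.6]
opening: 0.0107
grasp_force: 59.0
```

Call:
{"name": "play_rows", "arguments": {
  "targets": [
    {"grip": 255,"linear": [0,0,-0.1],"delta_rot": [0,0,0]},
    {"grip": 255,"linear": [0,0,-0.2],"delta_rot": [0,0,0]},
    {"grip": 255,"linear": [0,0,-0.2],"delta_rot": [0,0,0]}
  ]
}}

```text
time: 29.2
ee_pos: [0.5584, 0.0556, 0.0555]
tcp_rot: [180.0, -0.0, -88.1]
wrist_force: [-1.6, 0.3, -0.7]
opening: 0.0112
grasp_force: 59.0
```

Call:
{"name": "play_rows", "arguments": {
  "targets": [
    {"grip": 255,"linear": [0,0,-0.03],"delta_rot": [0,0,0]},
    {"grip": 255,"linear": [0,0,-0.06],"delta_rot": [0,0,0]},
    {"grip": 255,"linear": [0,0,-0.06],"delta_rot": [0,0,0]}
  ]
}}

```text
time: 29.5
ee_pos: [0.5585, 0.0556, 0.0551]
tcp_rot: [-180.0, 0.0, -88.1]
wrist_force: [-0.6, -0.1, -0.7]
opening: 0.0111
grasp_force: 59.0
```

Call:
{"name": "play_rows", "arguments": {
  "targets": [
    {"grip": 255,"linear": [0,0,0],"delta_rot": [0,0,-0.13]},
    {"grip": 255,"linear": [0,0,0],"delta_rot": [0,0,-0.26]},
    {"grip": 255,"linear": [0,0,0],"delta_rot": [0,0,-0.39]},
    {"grip": 255,"linear": [0,0,0],"delta_rot": [0,0,-0.52]},
    {"grip": 255,"linear": [0,0,0],"delta_rot": [0,0,-0.65]},
    {"grip": 255,"linear": [0,0,0],"delta_rot": [0,0,-0.78]}
  ]
}}

```text
time: 30.1
ee_pos: [0.5585, 0.0556, 0.0551]
tcp_rot: [-180.0, 0.0, -133.1]
wrist_force: [-0.2, 0.4, -0.6]
opening: 0.0112
grasp_force: 59.0
```

Call:
{"name": "play_rows", "arguments": {
  "targets": [
    {"grip": 255,"linear": [0,0,0],"delta_rot": [0,0,-0.13]},
    {"grip": 255,"linear": [0,0,0],"delta_rot": [0,0,-0.26]},
    {"grip": 255,"linear": [0,0,0],"delta_rot": [0,0,-0.39]},
    {"grip": 255,"linear": [0,0,0],"delta_rot": [0,0,-0.52]},
    {"grip": 255,"linear": [0,0,0],"delta_rot": [0,0,-0.65]},
    {"grip": 255,"linear": [0,0,0],"delta_rot": [0,0,-0.75]},
    {"grip": 255,"linear": [0,0,0],"delta_rot": [0,0,-0.788]},
    {"grip": 255,"linear": [0,0,0],"delta_rot": [0,0,-0.788]}
  ]
}}

```text
time: 30.9
ee_pos: [0.5585, 0.0556, 0.0551]
tcp_rot: [-180.0, 0.0, -178.0]
wrist_force: [0.4, -0.3, -1.5]
opening: 0.0113
grasp_force: 59.0
```

Call:
{"name": "play_rows", "arguments": {
  "targets": [
    {"grip": 255,"linear": [0,0,-0.05],"delta_rot": [0,0,0]},
    {"grip": 210,"linear": [0,0,-0.05],"delta_rot": [0,0,0]},
    {"grip": 190,"linear": [0,0,-0.05],"delta_rot": [0,0,0]},
    {"grip": 150,"linear": [0,0,-0.05],"delta_rot": [0,0,0]},
    {"grip": 150,"linear": [0,0,-0.05],"delta_rot": [0,0,0]},
    {"grip": 140,"linear": [0,0,1],"delta_rot": [0,0,0]},
    {"grip": 140,"linear": [0,0,4],"delta_rot": [0,0,0]},
    {"grip": 100,"linear": [0,0,8],"delta_rot": [0,0,0]},
    {"grip": 60,"linear": [0,-4,8],"delta_rot": [0,0,0]},
    {"grip": 0,"linear": [0,-8,8],"delta_rot": [0,0,0]}
  ],
  "force": 40
}}

```text
time: 31.9
ee_pos: [0.5594, -0.0246, 0.1376]
tcp_rot: [-180.0, 0.2, -177.8]
wrist_force: [1.0, -0.1, -0.3]
opening: 0.0776
grasp_force: 0.0
```

Call:
{"name": "play_rows", "arguments": {
  "targets": [
    {"grip": 0,"linear": [0,-4,0],"delta_rot": [0,0,0]},
    {"grip": 0,"linear": [0,-8,0],"delta_rot": [0,0,0]},
    {"grip": 0,"linear": [0,-12,0],"delta_rot": [0,0,0]},
    {"grip": 0,"linear": [-0.5,-16,0],"delta_rot": [0,0,0]},
    {"grip": 0,"linear": [-1,-20,0],"delta_rot": [0,0,0]},
    {"grip": 0,"linear": [-1.5,-24,0],"delta_rot": [0,0,0]},
    {"grip": 0,"linear": [-2,-28,0],"delta_rot": [0,0,0]},
    {"grip": 0,"linear": [-2.7,-31.2,0],"delta_rot": [0,0,0]},
    {"grip": 0,"linear": [-2.7,-31.2,0],"delta_rot": [0,0,0]},
    {"grip": 0,"linear": [-2.7,-31.2,0],"delta_rot": [0,0,0]}
  ]
}}

```text
time: 32.9
ee_pos: [0.5312, -0.337, 0.1355]
tcp_rot: [180.0, 0.0, -178.0]
wrist_force: [0.3, 0.2, -0.1]
opening: 0.0855
grasp_force: 0.0
```

Run:
```python
from h import *
o=bot.get_obs();print(o["ee_pos"],o["tcp_rot"])
s=bot.camera("side");t=bot.camera("top");d=cv2.cvtColor(s["color"],cv2.COLOR_RGB2BGR)
for p in(t,s):
    for m in meas(p,"wings"): print(m[0],"c",*m[1],"mean",m[2])
    ROI["w2"]=(.5,.65,-.2,.15,.078,.095)
    for m in meas(p,"w2"): print("placed",m[0],"c",*m[1],"mean",m[2])
cv2.imwrite("pics/c2.png",cv2.resize(d[110:260,160:340],(720,600),interpolation=cv2.INTER_CUBIC))
```

```text
[ 0.53124381 -0.33697789  0.13550893] [ 1.79992767e+02  1.03602465e-02 -1.78011878e+02]
79 c [ 472.2 -338.2] [34.2 13. ] 0.5 mean [ 471.9 -337.4   74.8]
30 c [ 526.1 -336.7] [26.9 11.3] 2.5 mean [ 519.3 -335.9   74. ]
placed 65 c [558.1  56.3] [34.8 10.5] 1.0 mean [557.   56.4  86.8]
59 c [ 474.7 -339.1] [16.5 35.5] 87.8 mean [ 474.5 -336.    72.4]
55 c [ 533.4 -338.1] [34.6 14.3] 3.3 mean [ 533.  -335.7   72.4]
placed 88 c [560.2  57.7] [35.  13.6] 2.5 mean [559.4  58.9  84.7]
```

View pics/c2.png

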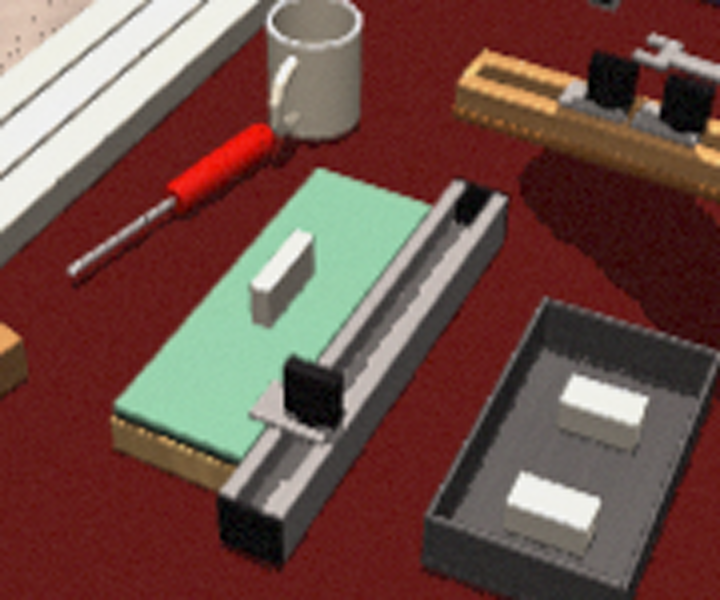

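Clip 1 is seated at about (312,390), its toe over the glass and its plate flat. Next, clip 2, to the middle.

Call:
{"name": "play_rows", "arguments": {
  "targets": [
    {"grip": 60,"linear": [0,0,-3],"delta_rot": [0,0,0]},
    {"grip": 100,"linear": [0,0,-6],"delta_rot": [0,0,0]},
    {"grip": 100,"linear": [0,0,-8.3],"delta_rot": [0,0,0]},
    {"grip": 130,"linear": [0,0,-9.3],"delta_rot": [0,0,0]},
    {"grip": 170,"linear": [0,0,-9.3],"delta_rot": [0,0,0]},
    {"grip": 200,"linear": [0,0,-9.3],"delta_rot": [0,0,0]},
    {"grip": 215,"linear": [0,0,-9.3],"delta_rot": [0,0,0]},
    {"grip": 255,"linear": [0,0,-9.3],"delta_rot": [0,0,0]},
    {"grip": 255,"linear": [0,0,-9.3],"delta_rot": [0,0,0]},
    {"grip": 255,"linear": [0,0,-9.3],"delta_rot": [0,0,0]}
  ]
}}

```text
time: 34.0
ee_pos: [0.5323, -0.3369, 0.0439]
tcp_rot: [-179.9, 0.1, -177.9]
wrist_force: [0.3, -0.0, 6.9]
opening: 0.0114
grasp_force: 40.0
```

Call:
{"name": "play_rows", "arguments": {
  "targets": [
    {"grip": 255,"linear": [0,0,0],"delta_rot": [0,0,0]},
    {"grip": 255,"linear": [0,0,1],"delta_rot": [0,0,0]},
    {"grip": 255,"linear": [0,0,3],"delta_rot": [0,0,0]},
    {"grip": 255,"linear": [0,0,6],"delta_rot": [0,0,0]},
    {"grip": 255,"linear": [0,0,9],"delta_rot": [0,0,0]},
    {"grip": 255,"linear": [0,0,9],"delta_rot": [0,0,0]},
    {"grip": 255,"linear": [0,0,9],"delta_rot": [0,0,0]},
    {"grip": 255,"linear": [0,0,9],"delta_rot": [0,0,0]}
  ],
  "force": 60
}}

```text
time: 34.8
ee_pos: [0.531, -0.3361, 0.131]
tcp_rot: [179.9, -0.1, -177.9]
wrist_force: [0.1, -0.1, -1.2]
opening: 0.0113
grasp_force: 59.6
```

Call:
{"name": "play_rows", "arguments": {
  "targets": [
    {"grip": 255,"linear": [0.3,3,0],"delta_rot": [0,0,0.12]},
    {"grip": 255,"linear": [0.6,6,0],"delta_rot": [0,0,0.25]},
    {"grip": 255,"linear": [0.9,9,0],"delta_rot": [0,0,0.38]},
    {"grip": 255,"linear": [1.2,12,0],"delta_rot": [0,0,0.51]},
    {"grip": 255,"linear": [1.5,15,0],"delta_rot": [0,0,0.64]},
    {"grip": 255,"linear": [1.8,18,0],"delta_rot": [0,0,0.77]},
    {"grip": 255,"linear": [2.1,21,0],"delta_rot": [0,0,0.9]},
    {"grip": 255,"linear": [2.4,24,0],"delta_rot": [0,0,1.03]},
    {"grip": 255,"linear": [2.7,27,0],"delta_rot": [0,0,1.16]},
    {"grip": 255,"linear": [3.0,29.5,0],"delta_rot": [0,0,1.29]}
  ]
}}

```text
time: 35.8
ee_pos: [0.5607, -0.0398, 0.1307]
tcp_rot: [179.9, -0.0, -103.7]
wrist_force: [0.4, 0.5, -1.7]
opening: 0.011
grasp_force: 59.5
```

Call:
{"name": "play_rows", "arguments": {
  "targets": [
    {"grip": 255,"linear": [0,1,0],"delta_rot": [0,0,0.13]},
    {"grip": 255,"linear": [0.03,1.3,0],"delta_rot": [0,0,0.25]},
    {"grip": 255,"linear": [0.03,1.3,0],"delta_rot": [0,0,0.278]},
    {"grip": 255,"linear": [0.03,1.3,-2],"delta_rot": [0,0,0.278]},
    {"grip": 255,"linear": [0.03,1.3,-4],"delta_rot": [0,0,0.278]},
    {"grip": 255,"linear": [0.03,1.3,-5],"delta_rot": [0,0,0.278]},
    {"grip": 255,"linear": [0.03,1.3,-5],"delta_rot": [0,0,0.278]},
    {"grip": 255,"linear": [0.03,1.3,-5],"delta_rot": [0,0,0.278]}
  ]
}}

```text
time: 36.6
ee_pos: [0.5618, -0.0286, 0.0824]
tcp_rot: [180.0, 0.0, -88.1]
wrist_force: [-0.4, 0.3, -1.4]
opening: 0.0114
grasp_force: 59.5
```

Call:
{"name": "play_rows", "arguments": {
  "targets": [
    {"grip": 255,"linear": [-0.03,0,-0.5],"delta_rot": [0,0,0]},
    {"grip": 255,"linear": [-0.03,0,-1],"delta_rot": [0,0,0]},
    {"grip": 255,"linear": [-0.03,0,-1.3],"delta_rot": [0,0,0]},
    {"grip": 255,"linear": [-0.03,0,-1.5],"delta_rot": [0,0,0]},
    {"grip": 255,"linear": [-0.03,0,-1.6],"delta_rot": [0,0,0]},
    {"grip": 255,"linear": [-0.03,0,-1.6],"delta_rot": [0,0,0]}
  ]
}}

```text
time: 37.2
ee_pos: [0.5614, -0.0284, 0.066]
tcp_rot: [180.0, 0.0, -88.1]
wrist_force: [-0.2, -0.8, -0.7]
opening: 0.011
grasp_force: 59.5
```

Call:
{"name": "play_rows", "arguments": {
  "targets": [
    {"grip": 255,"linear": [0,0,-0.2],"delta_rot": [0,0,0]},
    {"grip": 255,"linear": [0,0,-0.4],"delta_rot": [0,0,0]},
    {"grip": 255,"linear": [0,0,-0.6],"delta_rot": [0,0,0]},
    {"grip": 255,"linear": [0,0,-0.8],"delta_rot": [0,0,0]},
    {"grip": 255,"linear": [0,0,-0.95],"delta_rot": [0,0,0]},
    {"grip": 255,"linear": [0,0,-1.05],"delta_rot": [0,0,0]},
    {"grip": 255,"linear": [0,0,-1.05],"delta_rot": [0,0,0]}
  ]
}}

```text
time: 37.9
ee_pos: [0.5614, -0.0284, 0.0554]
tcp_rot: [180.0, -0.0, -88.1]
wrist_force: [-0.0, -0.4, -1.7]
opening: 0.0112
grasp_force: 59.5
```

Call:
{"name": "play_rows", "arguments": {
  "targets": [
    {"grip": 255,"linear": [0,0,0],"delta_rot": [0,0,0]}
  ]
}}

```text
time: 38.0
ee_pos: [0.5615, -0.0284, 0.0556]
tcp_rot: [-180.0, 0.0, -88.1]
wrist_force: [0.5, 0.3, -1.7]
opening: 0.0114
grasp_force: 59.5
```

Call:
{"name": "play_rows", "arguments": {
  "targets": [
    {"grip": 255,"linear": [0,0,-0.04],"delta_rot": [0,0,-0.13]},
    {"grip": 255,"linear": [0,0,-0.04],"delta_rot": [0,0,-0.26]},
    {"grip": 255,"linear": [0,0,-0.04],"delta_rot": [0,0,-0.39]},
    {"grip": 255,"linear": [0,0,-0.04],"delta_rot": [0,0,-0.52]},
    {"grip": 255,"linear": [0,0,-0.04],"delta_rot": [0,0,-0.65]},
    {"grip": 255,"linear": [0,0,-0.04],"delta_rot": [0,0,-0.78]}
  ]
}}

```text
time: 38.6
ee_pos: [0.5616, -0.0284, 0.0553]
tcp_rot: [-180.0, 0.0, -133.1]
wrist_force: [-0.5, -0.1, -0.9]
opening: 0.0113
grasp_force: 59.5
```

Call:
{"name": "play_rows", "arguments": {
  "targets": [
    {"grip": 255,"linear": [0,0,0],"delta_rot": [0,0,-0.13]},
    {"grip": 255,"linear": [0,0,0],"delta_rot": [0,0,-0.26]},
    {"grip": 255,"linear": [0,0,0],"delta_rot": [0,0,-0.39]},
    {"grip": 255,"linear": [0,0,0],"delta_rot": [0,0,-0.52]},
    {"grip": 255,"linear": [0,0,0],"delta_rot": [0,0,-0.65]},
    {"grip": 255,"linear": [0,0,0],"delta_rot": [0,0,-0.75]},
    {"grip": 255,"linear": [0,0,0],"delta_rot": [0,0,-0.788]},
    {"grip": 255,"linear": [0,0,0],"delta_rot": [0,0,-0.788]}
  ]
}}

```text
time: 39.4
ee_pos: [0.5615, -0.0284, 0.0553]
tcp_rot: [-180.0, 0.0, -178.0]
wrist_force: [0.1, 0.5, -1.4]
opening: 0.0109
grasp_force: 59.5
```

Call:
{"name": "play_rows", "arguments": {
  "targets": [
    {"grip": 255,"linear": [0,0,-0.06],"delta_rot": [0,0,0]},
    {"grip": 210,"linear": [0,0,-0.06],"delta_rot": [0,0,0]},
    {"grip": 190,"linear": [0,0,-0.06],"delta_rot": [0,0,0]},
    {"grip": 150,"linear": [0,0,-0.06],"delta_rot": [0,0,0]},
    {"grip": 150,"linear": [0,0,-0.06],"delta_rot": [0,0,0]},
    {"grip": 140,"linear": [0,0,1],"delta_rot": [0,0,0]},
    {"grip": 140,"linear": [0,0,4],"delta_rot": [0,0,0]},
    {"grip": 100,"linear": [0,0,8],"delta_rot": [0,0,0]},
    {"grip": 60,"linear": [-1,-4,8],"delta_rot": [0,0,0]},
    {"grip": 0,"linear": [-2,-8,8],"delta_rot": [0,0,0]}
  ],
  "force": 40
}}

```text
time: 40.4
ee_pos: [0.5423, -0.1087, 0.1376]
tcp_rot: [-179.9, 0.2, -177.8]
wrist_force: [0.1, 0.5, -0.7]
opening: 0.0779
grasp_force: 0.0
```

Call:
{"name": "play_rows", "arguments": {
  "targets": [
    {"grip": 0,"linear": [-1,-4,0],"delta_rot": [0,0,0]},
    {"grip": 0,"linear": [-2,-8,0],"delta_rot": [0,0,0]},
    {"grip": 0,"linear": [-3,-12,0],"delta_rot": [0,0,0]},
    {"grip": 0,"linear": [-4.5,-16,0],"delta_rot": [0,0,0]},
    {"grip": 0,"linear": [-6,-20,0],"delta_rot": [0,0,0]},
    {"grip": 0,"linear": [-6.9,-23,0],"delta_rot": [0,0,0]},
    {"grip": 0,"linear": [-6.9,-23,0],"delta_rot": [0,0,0]},
    {"grip": 0,"linear": [-6.9,-23,0],"delta_rot": [0,0,0]}
  ]
}}

```text
time: 41.2
ee_pos: [0.4722, -0.3389, 0.1357]
tcp_rot: [180.0, 0.0, -178.0]
wrist_force: [0.1, 1.1, -0.3]
opening: 0.0856
grasp_force: 0.0
```

Run:
```python
from h import *
o=bot.get_obs();print(o["ee_pos"],o["tcp_rot"])
s=bot.camera("side");t=bot.camera("top")
ROI["w2"]=(.5,.65,-.2,.15,.078,.095)
for p in(t,s):
    for n in("wings","w2"):
        for m in meas(p,n): print(n,m[0],"c",*m[1],"mean",m[2])
```

```text
[ 0.4722172  -0.33894667  0.13572151] [ 1.79998232e+02  1.75302942e-02 -1.78016684e+02]
w2 62 c [559.4 -27.6] [35.9 10.5] 0.1 mean [557.9 -27.1  87.5]
w2 68 c [557.9  56. ] [34.7 10.7] 0.6 mean [557.5  56.1  87. ]
wings 59 c [ 473.9 -338. ] [35.5 14.3] 0.1 mean [ 474.  -336.2   72.6]
w2 90 c [560.1  57.4] [35.  13.5] 5.0 mean [559.5  58.9  84.4]
w2 77 c [562.2 -26.1] [34.3 13.2] 1.4 mean [561.7 -24.9  84.3]
```

Call:
{"name": "play_rows", "arguments": {
  "targets": [
    {"grip": 60,"linear": [0,0.05,-3],"delta_rot": [0,0,0]},
    {"grip": 100,"linear": [0,0.05,-6],"delta_rot": [0,0,0]},
    {"grip": 100,"linear": [0,0.05,-8.3],"delta_rot": [0,0,0]},
    {"grip": 130,"linear": [0,0.05,-9.3],"delta_rot": [0,0,0]},
    {"grip": 170,"linear": [0,0.05,-9.3],"delta_rot": [0,0,0]},
    {"grip": 200,"linear": [0,0.05,-9.3],"delta_rot": [0,0,0]},
    {"grip": 215,"linear": [0,0.05,-9.3],"delta_rot": [0,0,0]},
    {"grip": 255,"linear": [0,0.05,-9.3],"delta_rot": [0,0,0]},
    {"grip": 255,"linear": [0,0.05,-9.3],"delta_rot": [0,0,0]},
    {"grip": 255,"linear": [0,0.05,-9.3],"delta_rot": [0,0,0]}
  ]
}}

```text
time: 42.3
ee_pos: [0.4734, -0.3385, 0.0439]
tcp_rot: [-179.9, 0.1, -177.9]
wrist_force: [-0.5, -0.5, 6.8]
opening: 0.0115
grasp_force: 40.3
```

Call:
{"name": "play_rows", "arguments": {
  "targets": [
    {"grip": 255,"linear": [0,0,0],"delta_rot": [0,0,0]},
    {"grip": 255,"linear": [0,0,1],"delta_rot": [0,0,0]},
    {"grip": 255,"linear": [0,0,3],"delta_rot": [0,0,0]},
    {"grip": 255,"linear": [0,0,6],"delta_rot": [0,0,0]},
    {"grip": 255,"linear": [0,0,9],"delta_rot": [0,0,0]},
    {"grip": 255,"linear": [0,0,9],"delta_rot": [0,0,0]},
    {"grip": 255,"linear": [0,0,9],"delta_rot": [0,0,0]},
    {"grip": 255,"linear": [0,0,9],"delta_rot": [0,0,0]}
  ],
  "force": 60
}}

```text
time: 43.1
ee_pos: [0.472, -0.3375, 0.1312]
tcp_rot: [179.9, -0.1, -177.9]
wrist_force: [-0.1, 0.2, -1.9]
opening: 0.0114
grasp_force: 59.7
```

Call:
{"name": "play_rows", "arguments": {
  "targets": [
    {"grip": 255,"linear": [0.8,2,0],"delta_rot": [0,0,0.12]},
    {"grip": 255,"linear": [1.7,4,0],"delta_rot": [0,0,0.25]},
    {"grip": 255,"linear": [2.6,6.5,0],"delta_rot": [0,0,0.38]},
    {"grip": 255,"linear": [3.6,9,0],"delta_rot": [0,0,0.51]},
    {"grip": 255,"linear": [4.6,11.5,0],"delta_rot": [0,0,0.64]},
    {"grip": 255,"linear": [5.6,14,0],"delta_rot": [0,0,0.77]},
    {"grip": 255,"linear": [6.6,16.5,0],"delta_rot": [0,0,0.9]},
    {"grip": 255,"linear": [7.6,19,0],"delta_rot": [0,0,1.03]},
    {"grip": 255,"linear": [8.6,21.3,0],"delta_rot": [0,0,1.16]},
    {"grip": 255,"linear": [9.2,22.4,0],"delta_rot": [0,0,1.29]}
  ]
}}

```text
time: 44.1
ee_pos: [0.5643, -0.1119, 0.1307]
tcp_rot: [179.9, 0.0, -103.6]
wrist_force: [0.3, -0.1, -1.0]
opening: 0.011
grasp_force: 59.6
```

Call:
{"name": "play_rows", "arguments": {
  "targets": [
    {"grip": 255,"linear": [0,0,0],"delta_rot": [0,0,0.13]},
    {"grip": 255,"linear": [0,0,0],"delta_rot": [0,0,0.25]},
    {"grip": 255,"linear": [0,0,0],"delta_rot": [0,0,0.278]},
    {"grip": 255,"linear": [0,0,-2],"delta_rot": [0,0,0.278]},
    {"grip": 255,"linear": [0,0,-4],"delta_rot": [0,0,0.278]},
    {"grip": 255,"linear": [0,0,-5],"delta_rot": [0,0,0.278]},
    {"grip": 255,"linear": [0,0,-5],"delta_rot": [0,0,0.278]},
    {"grip": 255,"linear": [0,0,-5],"delta_rot": [0,0,0.278]}
  ]
}}

```text
time: 44.9
ee_pos: [0.5645, -0.114, 0.0825]
tcp_rot: [180.0, 0.0, -88.1]
wrist_force: [0.0, -0.8, 0.3]
opening: 0.0112
grasp_force: 59.6
```

Call:
{"name": "play_rows", "arguments": {
  "targets": [
    {"grip": 255,"linear": [0,0,-0.5],"delta_rot": [0,0,0]},
    {"grip": 255,"linear": [0,0,-1],"delta_rot": [0,0,0]},
    {"grip": 255,"linear": [0,0,-1.3],"delta_rot": [0,0,0]},
    {"grip": 255,"linear": [0,0,-1.5],"delta_rot": [0,0,0]},
    {"grip": 255,"linear": [0,0,-1.6],"delta_rot": [0,0,0]},
    {"grip": 255,"linear": [0,0,-1.6],"delta_rot": [0,0,0]}
  ]
}}

```text
time: 45.5
ee_pos: [0.5645, -0.1139, 0.0661]
tcp_rot: [180.0, 0.0, -88.1]
wrist_force: [0.1, 0.1, -1.2]
opening: 0.011
grasp_force: 59.6
```

Call:
{"name": "play_rows", "arguments": {
  "targets": [
    {"grip": 255,"linear": [0,0,-0.2],"delta_rot": [0,0,0]},
    {"grip": 255,"linear": [0,0,-0.4],"delta_rot": [0,0,0]},
    {"grip": 255,"linear": [0,0,-0.6],"delta_rot": [0,0,0]},
    {"grip": 255,"linear": [0,0,-0.8],"delta_rot": [0,0,0]},
    {"grip": 255,"linear": [0,0,-0.95],"delta_rot": [0,0,0]},
    {"grip": 255,"linear": [0,0,-1.08],"delta_rot": [0,0,0]},
    {"grip": 255,"linear": [0,0,-1.08],"delta_rot": [0,0,0]},
    {"grip": 255,"linear": [0,0,-1.08],"delta_rot": [0,0,0]}
  ]
}}

```text
time: 46.3
ee_pos: [0.5645, -0.1139, 0.0554]
tcp_rot: [180.0, -0.0, -88.1]
wrist_force: [-0.1, -0.3, -1.1]
opening: 0.0111
grasp_force: 59.6
```

Call:
{"name": "play_rows", "arguments": {
  "targets": [
    {"grip": 255,"linear": [0,0,-0.02],"delta_rot": [0,0,-0.13]},
    {"grip": 255,"linear": [0,0,-0.02],"delta_rot": [0,0,-0.26]},
    {"grip": 255,"linear": [0,0,-0.02],"delta_rot": [0,0,-0.39]},
    {"grip": 255,"linear": [0,0,-0.02],"delta_rot": [0,0,-0.52]},
    {"grip": 255,"linear": [0,0,-0.02],"delta_rot": [0,0,-0.65]},
    {"grip": 255,"linear": [0,0,-0.02],"delta_rot": [0,0,-0.78]}
  ]
}}

```text
time: 46.9
ee_pos: [0.5646, -0.1139, 0.0553]
tcp_rot: [-180.0, 0.0, -133.1]
wrist_force: [-0.1, 0.6, -2.1]
opening: 0.0115
grasp_force: 59.5
```

Call:
{"name": "play_rows", "arguments": {
  "targets": [
    {"grip": 255,"linear": [0,0,0],"delta_rot": [0,0,-0.13]},
    {"grip": 255,"linear": [0,0,0],"delta_rot": [0,0,-0.26]},
    {"grip": 255,"linear": [0,0,0],"delta_rot": [0,0,-0.39]},
    {"grip": 255,"linear": [0,0,0],"delta_rot": [0,0,-0.52]},
    {"grip": 255,"linear": [0,0,0],"delta_rot": [0,0,-0.65]},
    {"grip": 255,"linear": [0,0,0],"delta_rot": [0,0,-0.75]},
    {"grip": 255,"linear": [0,0,0],"delta_rot": [0,0,-0.788]},
    {"grip": 255,"linear": [0,0,0],"delta_rot": [0,0,-0.788]}
  ]
}}

```text
time: 47.7
ee_pos: [0.5645, -0.1139, 0.0553]
tcp_rot: [-180.0, 0.0, -178.0]
wrist_force: [0.0, -0.0, -1.0]
opening: 0.0111
grasp_force: 59.6
```

Call:
{"name": "play_rows", "arguments": {
  "targets": [
    {"grip": 255,"linear": [0,0,-0.06],"delta_rot": [0,0,0]},
    {"grip": 210,"linear": [0,0,-0.06],"delta_rot": [0,0,0]},
    {"grip": 190,"linear": [0,0,-0.06],"delta_rot": [0,0,0]},
    {"grip": 150,"linear": [0,0,-0.06],"delta_rot": [0,0,0]},
    {"grip": 150,"linear": [0,0,-0.06],"delta_rot": [0,0,0]},
    {"grip": 140,"linear": [0,0,1],"delta_rot": [0,0,0]},
    {"grip": 140,"linear": [0,0,4],"delta_rot": [0,0,0]},
    {"grip": 100,"linear": [0,0,8],"delta_rot": [0,0,0]},
    {"grip": 60,"linear": [-2,-4,10],"delta_rot": [0,0,0]},
    {"grip": 0,"linear": [-5,-8,10],"delta_rot": [0,0,0]}
  ],
  "force": 40
}}

```text
time: 48.7
ee_pos: [0.5162, -0.1946, 0.1595]
tcp_rot: [-179.9, 0.3, -177.7]
wrist_force: [-0.1, -1.2, -0.5]
opening: 0.0776
grasp_force: 0.0
```

Call:
{"name": "play_rows", "arguments": {
  "targets": [
    {"grip": 0,"linear": [-3,-3,0],"delta_rot": [0,0,0]},
    {"grip": 0,"linear": [-6,-6,0],"delta_rot": [0,0,0]},
    {"grip": 0,"linear": [-9,-9,0],"delta_rot": [0,0,0]},
    {"grip": 0,"linear": [-12,-12,0],"delta_rot": [0,0,0]},
    {"grip": 0,"linear": [-12,-12,0],"delta_rot": [0,0,0]},
    {"grip": 0,"linear": [-12,-12,0],"delta_rot": [0,0,0]}
  ]
}}

```text
time: 49.3
ee_pos: [0.394, -0.3146, 0.1561]
tcp_rot: [-180.0, 0.1, -178.1]
wrist_force: [0.5, 0.3, -0.9]
opening: 0.0855
grasp_force: 0.0
```

Run:
```python
from h import *
o=bot.get_obs();print(o["ee_pos"],o["tcp_rot"])
s=bot.camera("side");t=bot.camera("top")
ROI["w2"]=(.5,.65,-.2,.15,.078,.095)
for p in(t,s):
    for m in meas(p,"w2"): print(m[0],"c",*m[1],"mean",m[2])
    print("glass",dfit(p,.038,.09,.26,[.632,-.028,.034],tol=.006,ign=lambda X,Y:(X<-.028)|((abs(X)<.025)&(abs(Y)<.05))))
d=cv2.cvtColor(s["color"],cv2.COLOR_RGB2BGR);c=cv2.cvtColor(t["color"],cv2.COLOR_RGB2BGR)
o2=np.zeros((600,800,3),np.uint8); o2[:280,:400]=cv2.resize(c[135:215,180:310],(400,280)); o2[:300,400:]=cv2.resize(c,(400,300)); o2[300:,:400]=cv2.resize(d[120:258,160:340],(400,300)); o2[300:,400:]=cv2.resize(d,(400,300)); cv2.imwrite("pics/f.png",o2)
```

```text
[ 0.39404577 -0.31456165  0.15607632] [-1.79970036e+02  5.46917191e-02 -1.78052028e+02]
61 c [559.6 -27.6] [36.3 10.5] 0.3 mean [557.8 -27.1  87.1]
67 c [558.   56.3] [34.2 10.7] 1.2 mean [557.3  56.3  86.4]
64 c [ 563.  -111.2] [10.5 34.6] 89.4 mean [ 563.6 -111.7   87.5]
glass ((array([631.09, -27.64,   1.98]), np.float64(45.7)), 3588)
90 c [559.9  57.9] [14.1 34.9] 86.7 mean [559.3  59.1  84.8]
68 c [ 565.  -113.5] [34.7 15.7] 3.0 mean [ 564.2 -110.8   84.5]
73 c [562.5 -27.2] [35.4 15.2] 1.8 mean [561.4 -25.3  84.7]
glass ((array([634.35, -25.96,   1.82]), np.float64(37.9)), 2598)
```

View pics/f.png

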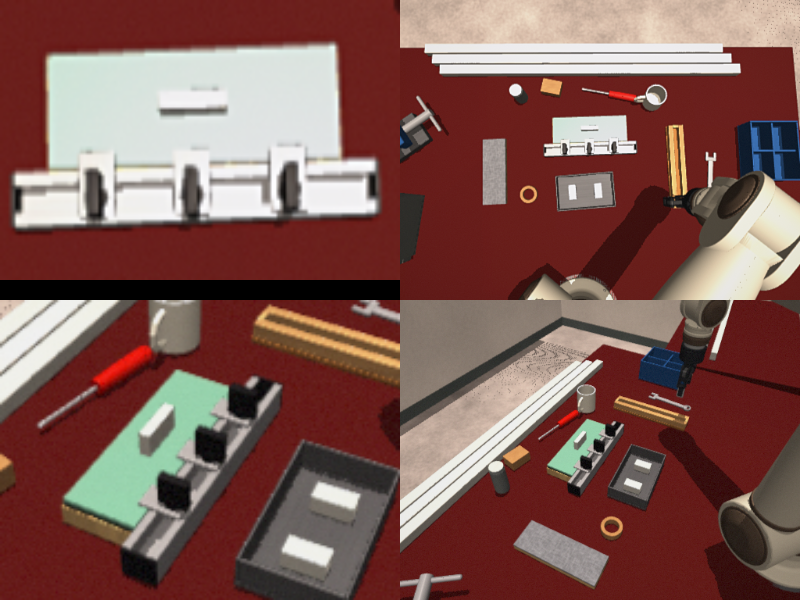

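All three clips are seated flat, toes over the glass, at (97,190), (190,190) and (287,185) in the top crop. The glass hasn't moved, both offcuts are in the tray, the rack is empty and the arm is clear.

```bash
python3 -c "
from workcell import bot
print(bot.job_done())"
```

```text
the job is handed in; nothing more can be done
None
```

The job is handed in at about 49 s of the allowed 210 s: both offcuts are in the tray, the glass lies square on the bed to within 1–2 mm by camera, and all three clips are turned, seated flat and reaching over the glass; no verdict was returned.

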